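# Unload the spectrometer's waste station

### The job

Take the waste canisters (two to four of them) off line: press the red key fully down to stop the pump, turn both shut-off knobs clockwise fully home, then press the blue key fully to vent, with all canisters still on the steel stand. Then lift each canister off the stand by its handle and set it down, without dropping it, upright and wholly on the green spill mat; when all stand there, press the green key fully to acknowledge. Leave the knobs shut and everything else on the bench where it is.

Things in the scene. Friction and masses are not known exactly. Their poses are not given: they have to be found in the camera images.
- stand: steel stand, a flat plate 260 x 260 mm without a rim, its top 30 mm above the bench; origin at the centre of its underside, on the bench, z up, x and y along its edges
- mat: flat green spill mat fixed to the bench, 290 x 290 mm, 6 mm thick; origin at the centre of its underside, z up, x and y along its edges. It and the stand lie left and right of the console, either way round
- console: cream valve console fixed to the bench, 304 (x) x 110 (y) mm, its deck 40 mm above the bench; origin at the centre of its underside. Three keys in the middle (42 mm apart along x, in any order of colours), at each end (115 mm from the middle) a brass boss 60 mm across and 20 mm tall with a shut-off knob on it
- cock_near (a joint): shut-off knob at the end nearer the robot: angle in rad, 0 fully open, 3.6 fully shut against its end stop; grows clockwise seen from above; stays where it is left
- cock_near_grip (a point): point on that knob's axis at the height to grip it (31 mm above the knob's underside, 97 mm above the bench); turns with the knob: its x axis runs along the knob's black bar grip (46 mm long, 14 mm thick, 32 mm tall, its top 7 mm above this point), z up
- cock_far (a joint): shut-off knob at the end farther from the robot: angle in rad, 0 fully open, 3.6 fully shut against its end stop; grows clockwise seen from above; stays where it is left
- cock_far_grip (a point): point on that knob's axis at the height to grip it (31 mm above the knob's underside, 97 mm above the bench); turns with the knob: its x axis runs along the knob's black bar grip (46 mm long, 14 mm thick, 32 mm tall, its top 7 mm above this point), z up
- key_red (a joint): red key (pump stop), spring push key 24 mm across: 0 released, 0.006 m fully down (5 N)
- key_red_top (a point): centre of the red key's top face, about 62 mm above the bench when released; press straight down
- key_blue (a joint): blue key (vent), spring push key 24 mm across: 0 released, 0.006 m fully down (5 N)
- key_blue_top (a point): centre of the blue key's top face, about 62 mm above the bench when released; press straight down
- key_green (a joint): green key (unloaded / acknowledge), spring push key 24 mm across: 0 released, 0.006 m fully down (5 N)
- key_green_top (a point): centre of the green key's top face, about 62 mm above the bench when released; press straight down
- can_orange: waste canister: pale round body 72 mm across on a heavy dark foot disc 80 mm across and 12 mm thick, orange lid (top 76 mm above the foot), 0.3-0.65 kg, dark stiff handle, 123 mm tall in all. Origin at the centre of its foot, z up. Handle bar along x, its middle on the axis 116 mm above the foot: 80 mm long, 14 wide, 14 tall, posts near its ends (56 mm between them, 33 mm free height below)
- can_yellow: waste canister: pale round body 72 mm across on a heavy dark foot disc 80 mm across and 12 mm thick, yellow lid (top 76 mm above the foot), 0.3-0.65 kg, dark stiff handle, 123 mm tall in all. Origin at the centre of its foot, z up. Handle bar along x, its middle on the axis 116 mm above the foot: 80 mm long, 14 wide, 14 tall, posts near its ends (56 mm between them, 33 mm free height below)
- can_white: waste canister: pale round body 72 mm across on a heavy dark foot disc 80 mm across and 12 mm thick, white lid (top 76 mm above the foot), 0.3-0.65 kg, dark stiff handle, 123 mm tall in all. Origin at the centre of its foot, z up. Handle bar along x, its middle on the axis 116 mm above the foot: 80 mm long, 14 wide, 14 tall, posts near its ends (56 mm between them, 33 mm free height below)
- can_blue: waste canister: pale round body 72 mm across on a heavy dark foot disc 80 mm across and 12 mm thick, blue lid (top 76 mm above the foot), 0.3-0.65 kg, dark stiff handle, 123 mm tall in all. Origin at the centre of its foot, z up. Handle bar along x, its middle on the axis 116 mm above the foot: 80 mm long, 14 wide, 14 tall, posts near its ends (56 mm between them, 33 mm free height below)
- amber_bottle: bystander, to be left alone: amber reagent bottle, 60 mm diameter, 120 mm tall; origin at the centre of its underside
- beaker: bystander, to be left alone: glass beaker, 68 mm diameter, 85 mm tall; origin at the centre of its underside
- screwdriver: bystander, to be left alone: red-handled screwdriver lying on the bench; origin at the centre of its underside
- notebook: bystander, to be left alone: brown notebook, 160 x 110 x 20 mm; origin at the centre of its underside
- tip_box: bystander, to be left alone: open blue plastic box, 120 x 85 x 50 mm; origin at the centre of its underside
- wash_bottle: bystander, to be left alone: white bottle with red cap, 64 mm diameter, 150 mm tall; origin at the centre of its underside
- glove_box: bystander, to be left alone: cardboard carton, 110 x 200 x 70 mm; origin at the centre of its underside
Things that resemble listed ones, but are neither listed nor needed, are in the scene too. Leave any purple look-alike of the can_orange alone.

How it is judged:
On the way, in this order (a step that is already met when the one before it is completed fails the run):
1. the red key is pressed fully down (value of joint key_red above 0.0042 m), for 0.04 s.
2. both shut-off knobs are turned clockwise to their end stops (value of joint each of cock_near, cock_far above 3.48 rad), for 0.2 s.
3. the blue key is pressed fully down with the knobs shut and every canister still on the stand (all of step 2 and value of joint key_blue above 0.0042 m and x of can_orange in the frame of stand between -0.13 and 0.13 m and y of can_orange in the frame of stand between -0.13 and 0.13 m and z of can_orange in the frame of stand between 0.02 and 0.045 m and x of can_yellow in the frame of stand between -0.13 and 0.13 m and y of can_yellow in the frame of stand between -0.13 and 0.13 m and z of can_yellow in the frame of stand between 0.02 and 0.045 m and x of can_white in the frame of stand between -0.13 and 0.13 m and y of can_white in the frame of stand between -0.13 and 0.13 m and z of can_white in the frame of stand between 0.02 and 0.045 m and x of can_blue in the frame of stand between -0.13 and 0.13 m and y of can_blue in the frame of stand between -0.13 and 0.13 m and z of can_blue in the frame of stand between 0.02 and 0.045 m), for 0.04 s.
4. every canister stands upright on the green mat, let go (x of can_orange in the frame of mat between -0.11 and 0.11 m and y of can_orange in the frame of mat between -0.11 and 0.11 m and z of can_orange in the frame of mat between -0.002 and 0.014 m and angle between each of can_orange, can_yellow, can_white, can_blue's own z axis and vertical below 0.12 rad and x of can_yellow in the frame of mat between -0.11 and 0.11 m and y of can_yellow in the frame of mat between -0.11 and 0.11 m and z of can_yellow in the frame of mat between -0.002 and 0.014 m and x of can_white in the frame of mat between -0.11 and 0.11 m and y of can_white in the frame of mat between -0.11 and 0.11 m and z of can_white in the frame of mat between -0.002 and 0.014 m and x of can_blue in the frame of mat between -0.11 and 0.11 m and y of can_blue in the frame of mat between -0.11 and 0.11 m and z of can_blue in the frame of mat between -0.002 and 0.014 m and linear speed of each of can_orange, can_yellow, can_white, can_blue below 0.03 m/s and contact force between the fingers and can_orange below 0.3 N and contact force between the fingers and can_yellow below 0.3 N and contact force between the fingers and can_white below 0.3 N and contact force between the fingers and can_blue below 0.3 N), for 0.2 s.
5. the green key is pressed fully down while every canister stands on the mat (value of joint key_green above 0.0042 m and x of can_orange in the frame of mat between -0.11 and 0.11 m and y of can_orange in the frame of mat between -0.11 and 0.11 m and z of can_orange in the frame of mat between -0.002 and 0.014 m and angle between each of can_orange, can_yellow, can_white, can_blue's own z axis and vertical below 0.12 rad and x of can_yellow in the frame of mat between -0.11 and 0.11 m and y of can_yellow in the frame of mat between -0.11 and 0.11 m and z of can_yellow in the frame of mat between -0.002 and 0.014 m and x of can_white in the frame of mat between -0.11 and 0.11 m and y of can_white in the frame of mat between -0.11 and 0.11 m and z of can_white in the frame of mat between -0.002 and 0.014 m and x of can_blue in the frame of mat between -0.11 and 0.11 m and y of can_blue in the frame of mat between -0.11 and 0.11 m and z of can_blue in the frame of mat between -0.002 and 0.014 m), for 0.04 s.
At the end, for the whole second after the job is handed in: Every canister present stands on the green mat (its centre within 110 mm of the mat's centre along both edges, i.e. its foot on the mat to within 5 mm), within 0.12 rad of upright, at rest; both knobs within 0.12 rad of their closed end stop; all keys released (all of step 2 and x of can_orange in the frame of mat between -0.11 and 0.11 m and y of can_orange in the frame of mat between -0.11 and 0.11 m and z of can_orange in the frame of mat between -0.002 and 0.014 m and angle between each of can_orange, can_yellow, can_white, can_blue's own z axis and vertical below 0.12 rad and x of can_yellow in the frame of mat between -0.11 and 0.11 m and y of can_yellow in the frame of mat between -0.11 and 0.11 m and z of can_yellow in the frame of mat between -0.002 and 0.014 m and x of can_white in the frame of mat between -0.11 and 0.11 m and y of can_white in the frame of mat between -0.11 and 0.11 m and z of can_white in the frame of mat between -0.002 and 0.014 m and x of can_blue in the frame of mat between -0.11 and 0.11 m and y of can_blue in the frame of mat between -0.11 and 0.11 m and z of can_blue in the frame of mat between -0.002 and 0.014 m and linear speed of each of can_orange, can_yellow, can_white, can_blue below 0.03 m/s and value of joint each of key_red, key_blue, key_green below 0.002 m); the robot touches nothing.
It fails at once if a bystander is shifted by more than 30 mm (distance of any of amber_bottle, beaker, screwdriver, notebook, tip_box, wash_bottle, glove_box from where it was at the start of the episode above 0.03 m).
It fails at once if a canister is dropped onto the mat (let go more than about 30 mm above it) ((contact force between the fingers and can_orange below 0.3 N and linear speed of can_orange above 0.7 m/s and z of can_orange in the frame of mat between 0.014 and 0.25 m and x of can_orange in the frame of mat between -0.15 and 0.15 m and y of can_orange in the frame of mat between -0.15 and 0.15 m) or (contact force between the fingers and can_yellow below 0.3 N and linear speed of can_yellow above 0.7 m/s and z of can_yellow in the frame of mat between 0.014 and 0.25 m and x of can_yellow in the frame of mat between -0.15 and 0.15 m and y of can_yellow in the frame of mat between -0.15 and 0.15 m) or (contact force between the fingers and can_white below 0.3 N and linear speed of can_white above 0.7 m/s and z of can_white in the frame of mat between 0.014 and 0.25 m and x of can_white in the frame of mat between -0.15 and 0.15 m and y of can_white in the frame of mat between -0.15 and 0.15 m) or (contact force between the fingers and can_blue below 0.3 N and linear speed of can_blue above 0.7 m/s and z of can_blue in the frame of mat between 0.014 and 0.25 m and x of can_blue in the frame of mat between -0.15 and 0.15 m and y of can_blue in the frame of mat between -0.15 and 0.15 m)).
Of can_orange, can_yellow, can_white, can_blue only 2 to 4 are there at a start; the rules pass over those that are not, and their reading is None.
At some moment in a run one of can_orange, can_yellow, can_white, can_blue may be knocked a few centimetres aside while the robot is not near it.
It also fails if it takes over 210 s, if anything falls off the work surface, if the arm or the gripper's body presses on something with over 40 N, if the wrist force passes 120 N, or if a joint passes its speed limit or range.

### The arm

A 7-joint arm with a two-finger parallel gripper is mounted at the origin on the work surface. World frame = base frame: x ahead of the robot, y to its left, z up, the work surface at z = 0. Lengths are in m, angles in rad, forces in N, time in s.
With the tool pointing down it reaches from about 0.35 to 0.9 m from the base axis. Payload 7.2 kg.
Tool frame: the origin (TCP) lies midway between the tips of the shut fingers; the grasp point (between the pads) lies 19 mm behind it; y points along the fingers, x is the direction in which the jaws open and shut, and the axes are right-handed (so a half turn about y gives the same grasp; the last joint's range is limited). The gripper opens to 85 mm and grips with 20 to 120 N. Pads are 22 mm wide; open, the fingers measure 114 mm over their backs; the gripper's body (76 mm by 85 mm) begins 54 mm behind the grasp point. The pads swing forward as they close: fully open they stand 13 mm farther back than shut.
Start: joints at [1.227, 0.411, -0.013, 1.596, 0.006, 1.134, -0.082], TCP at [0.17, -0.601, 0.231] pointing down, gripper open.
Joint ranges: [-2.95, 2.95], [-0.29, 1.99], [-1.47, 1.44], [0.14, 2.54], [-1.03, 4.17], [0.13, 1.85], [-2.86, 2.86]. Speed limits (rad/s): [2.39, 2.39, 3.01, 3.01, 3.14, 3.14, 3.14].

### API

Orientations are given as [roll, pitch, yaw] about the fixed x, y, z axes, in that order (R = Rz(yaw) Ry(pitch) Rx(roll)).
In Python, from plant import get_obs, camera, get_calibration, sign_off, spot_in gives the robot as it stands.
- The arm moves only by the tool send_rows, never from a script. Its argument "deltas" is a list that holds one entry, the list of rows, each a list of 7 numbers: the turn, a rotation vector about the tool's x, y, z in rad, then the shift along the tool's x, y, z in cm, then the finger opening in cm, from 0 to 8.54. In form: [[[rx, ry, rz, x, y, z, jaw], ...]]. A call has 1 to 10 rows; each row shifts and turns the pose as measured when the row begins, along the tool's axes as they then stand; what a row does not reach is not made up. A row lasts 1/10 s, in which the tool goes at most 50 mm and 8.59 degrees, less where a joint would pass 70% of its speed; a pose out of reach is approached as far as the arm can. A call with a gripper value outside its range is refused whole. The fingers move at their own pace and stop on an object; "force" is the grip in N (left out, the last holds). Time passes only in rows, so rows that do not move let the fingers close. It gives the time, the measured TCP pose, the force and the opening at its end, in the units of the state.
- get_obs(): the state, without advancing time (a new reading comes with each control period).
- camera(name): name is "scene" or "top"; returns the picture (480x640x3 uint8, red, green, blue); there is no depth.
- get_calibration(name): a dict with "fx", "fy", "cx", "cy" (pixels), "camera_from_world" (4x4, takes a point from world to camera coordinates). Camera axes: x right, y down, z forward; pixel columns grow to the right and rows downward; lengths in m; the calibration is good to about 2 mm. A picture is of the moment at which its call begins. get_calibration takes no time and is no camera call.
- sign_off(): hands the job in, once; it reports no verdict.
Trained networks look in the newest picture that a camera, given by its name, has taken for a name from the list of things; names that differ only in an ending like _2 or _b are one class to them, and where a whole thing is asked for, a point or a joint stands for the part that bears it (a point fixed in the world has none). Each returns a list of dicts, best first, with "confidence" (0 to 1); they miss things now and then, are a little off and sometimes report something else, mostly with a low value. They report only what shows in the picture. A call takes as long as a camera call. They do not tell look-alikes from the thing itself.
- spot_in(thing, camera): "extent" ([centre column, centre row, width, height] in pixels, round what is visible of it).
The state is a dict: "time_s": time; "qpos": joint angles; "dq": joint speeds; "tau": joint torques, N m; "ee_pos": TCP position; "ee_rot": TCP orientation; "force": force on the tool from outside, world axes, zero at the start; "moment": the same for the moment, N m; "opening": finger opening in m.
Only numpy, scipy, OpenCV 4.12 (cv2) and the standard library are available. Lean on these libraries where they do the work, as an engineer would, in place of code of your own. Each camera call takes 0.05 s, during which the arm holds its last target.

## Working session

There is one attempt and no reset: what is moved stays moved. The work goes in short steps, Python scripts to look and compute and a tool call to move; the robot and the scene stay as the last step left them, time stands still between calls to the robot, and variables do not carry over. Pictures are saved under pics/ and viewed, and the job is handed in when it is done.

Besides the shell and the picture viewer there is one more tool, called after "Request:" as name([rows], argument=value, ...), one row to a line, values as JSON. send_rows: Moves the arm, as the interface text tells. Its arguments: {"type":"object","properties":{"deltas":{"type":"array"},"force":{"type":"number"}},"required":["deltas"]}

```bash
mkdir -p pics; ls
cat > h.py <<'E'
import numpy as np, cv2
from plant import get_obs, camera, get_calibration, sign_off, spot_in
from scipy.spatial.transform import Rotation as R
def save(img,n): cv2.imwrite('pics/'+n+'.png',cv2.cvtColor(img,cv2.COLOR_RGB2BGR))
def proj(p,cam):
    c=get_calibration(cam);T=np.array(c['camera_from_world']);q=T[:3,:3]@np.array(p,float)+T[:3,3]
    return np.array([c['fx']*q[0]/q[2]+c['cx'],c['fy']*q[1]/q[2]+c['cy']])
def unproj(u,v,z,cam):
    c=get_calibration(cam);T=np.array(c['camera_from_world']);r=T[:3,:3].T
    o=-r@T[:3,3];d=r@np.array([(u-c['cx'])/c['fx'],(v-c['cy'])/c['fy'],1.])
    return o+d*(z-o[2])/d[2]
E
python3 - <<'E'
from h import *
print(get_obs())
for n in('scene','top'):
    i=camera(n);save(i,n+'0');c=get_calibration(n);T=np.array(c['camera_from_world']);print(n,c['fx'],-T[:3,:3].T@T[:3,3])
E
```

```text
pics
{'time_s': 0.0, 'qpos': array([ 1.22678173,  0.41192079, -0.01272076,  1.59703976,  0.00557273,
        1.13430187, -0.08222118]), 'dq': array([-1.15339878e-03,  2.15095254e-04, -2.29996979e-03,  3.30802432e-04,
       -3.55987090e-04, -1.23535134e-04, -4.60815655e-05]), 'tau': array([-1.17459849e-04, -6.00620556e+01,  6.81835245e-01, -2.99407303e+01,
        1.37366532e-02,  1.06502793e-02,  2.55032108e-05]), 'ee_pos': array([ 0.17004476, -0.60090721,  0.23044175]), 'ee_rot': array([-1.57088415,  0.00163231, -1.29498191]), 'force': array([-0.34814655,  0.36664007,  0.52392755]), 'moment': array([-0.01676453,  0.00377808,  0.058561  ]), 'opening': 0.08537517986212668}
scene 437.6310057753914 [ 1.34742261 -0.2397899   1.33878637]
top 512.065479671802 [ 3.98267932e-01 -6.16861110e-04  1.65911871e+00]
```

View pics/scene0.png

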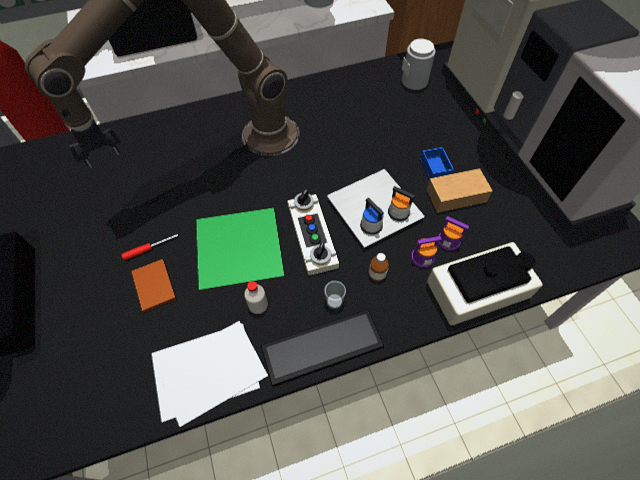

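View pics/top0.png

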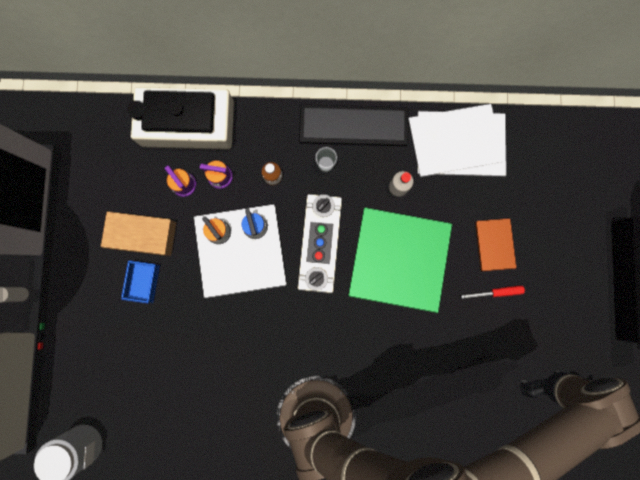

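The top picture shows the stand at about (240,250) with an orange can (213,231) and a blue can (254,225). The console is at (320,243), with keys green (321,229), blue (320,243) and red (319,256), and the mat is at (400,260). Two purple-handled look-alikes with orange lids stand off the stand at (180,180) and (216,172); I leave those alone.

Run:
```python
from h import *
t=camera('top');s=camera('scene')
c=t[185:310,185:345];save(cv2.resize(c,None,fx=5,fy=4.8,interpolation=cv2.INTER_CUBIC),'topcrop')
save(cv2.resize(s[165:285,280:440],None,fx=5,fy=5,interpolation=cv2.INTER_CUBIC),'scrop')
Z={'can_orange':.03+.076,'can_blue':.106,'can_white':.1,'can_yellow':.1,'key_red_top':.062,'key_blue_top':.062,'key_green_top':.062,'cock_near_grip':.1,'cock_far_grip':.1,'mat':.006,'stand':.03,'console':.04}
for n,z in Z.items():
  for cam in('top','scene'):
    for d in spot_in(n,cam)[:3]:
        e=d['extent'];print(n,cam,round(d['confidence'],2),np.round(e,1),np.round(unproj(e[0],e[1],z,cam)[:2],3))
```

```text
can_orange top 0.9 [218.2 174.9  32.5  28.1] [0.737 0.322]
can_orange top 0.84 [217.1 229.2  28.6  26.3] [0.568 0.317]
can_orange top 0.65 [179.9 181.2  29.5  31.8] [0.714 0.439]
can_orange scene 0.96 [428.3 252.9  33.2  33.7] [0.794 0.316]
can_orange scene 0.88 [401.5 207.2  27.3  33.5] [0.6   0.312]
can_orange scene 0.72 [454.9 236.   28.6  36.2] [0.766 0.428]
can_blue top 0.76 [254.3 223.4  27.2  31.4] [0.589 0.204]
can_blue scene 0.6 [373.1 218.2  22.1  32.4] [0.609 0.202]
can_yellow top 0.37 [317.9 243.8   9.1   7.4] [0.532 0.008]
can_yellow scene 0.19 [137.9 252.5  28.2  16.6] [ 0.472 -0.576]
key_red_top top 0.72 [318.2 242.1   6.1   9.6] [0.541 0.008]
key_red_top top 0.46 [317.9 256.1  14.    8.9] [0.497 0.008]
key_blue_top top 0.38 [325.9 160.   22.1  23.2] [ 0.805 -0.009]
key_blue_top scene 0.54 [459.6 189.7  66.2  43.4] [0.572 0.565]
key_green_top top 0.51 [319.6 230.6   8.1   4.9] [0.577 0.005]
cock_near_grip top 0.6 [317.9 278.6  13.7  16.9] [0.427 0.006]
cock_near_grip top 0.58 [239.3 251.6  90.3  90.4] [0.502 0.247]
cock_near_grip top 0.33 [255.8 223.8  24.8  30.1] [0.589 0.2  ]
cock_near_grip scene 0.65 [304.5 199.2  13.   13.5] [0.449 0.008]
cock_far_grip top 0.54 [324.5 205.2  16.   14.9] [ 0.652 -0.008]
cock_far_grip top 0.52 [320.4 228.7   4.8   3.7] [0.579 0.002]
cock_far_grip scene 0.65 [154.7 287.1  46.   57.3] [ 0.617 -0.541]
cock_far_grip scene 0.59 [321.2 252.   11.8  18.3] [ 0.672 -0.008]
mat top 0.95 [401.5 259.1 102.7 105.5] [ 0.498 -0.262]
mat scene 0.69 [240.1 249.5  85.2  75.6] [ 0.515 -0.257]
stand scene 0.72 [376.9 209.2 100.4  77.3] [0.531 0.258]
console top 0.66 [319.5 244.9  44.3  96.4] [0.534 0.004]
console top 0.17 [256.4 225.   26.4  30.2] [0.592 0.206]
console scene 0.63 [314.1 233.8  48.   86.8] [0.561 0.005]
```

View pics/topcrop.png

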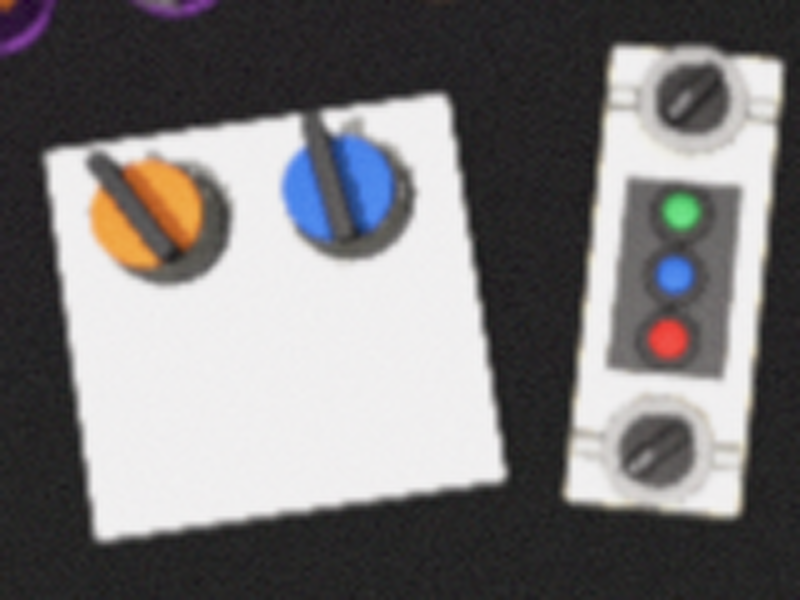

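View pics/scrop.png

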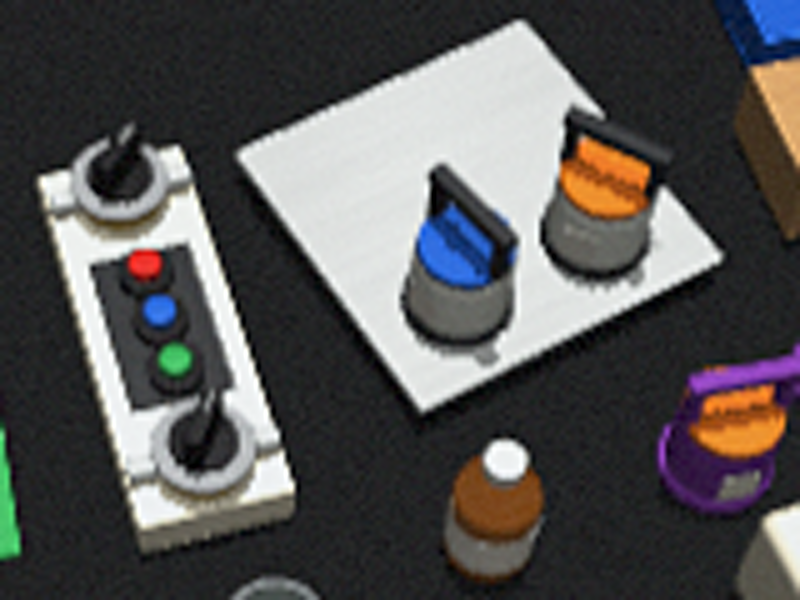

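```bash
cat > m.py <<'E'
from h import *
def blobs(img,lo,hi,box):
    x0,y0,x1,y1=box
    h=cv2.cvtColor(img,cv2.COLOR_RGB2HSV)[y0:y1,x0:x1]
    m=cv2.inRange(h,np.array(lo),np.array(hi)); n,l,st,ce=cv2.connectedComponentsWithStats(m)
    return sorted([(int(st[i,4]),ce[i]+[x0,y0]) for i in range(1,n) if st[i,4]>8],key=lambda t:-t[0])
E
python3 - <<'E'
from m import *
t=camera('top');s=camera('scene')
for cam,img,box in(('top',t,(308,222,332,264)),('scene',s,(298,208,328,246))):
  for n,lo,hi in(('red',(0,120,90),(8,255,255)),('blue',(100,120,90),(125,255,255)),('green',(45,100,70),(85,255,255))):
    b=blobs(img,lo,hi,box)[:1]
    for a,c in b: print(cam,n,a,c.round(1),unproj(c[0],c[1],.062,cam)[:2].round(4))
# mat
for cam,img in(('top',t),('scene',s)):
    h=cv2.cvtColor(img,cv2.COLOR_RGB2HSV);m=cv2.inRange(h,(45,100,70),(85,255,255))
    cs=max(cv2.findContours(m,0,1)[0],key=cv2.contourArea);q=cv2.approxPolyDP(cs,8,True)[:,0]
    P=np.array([unproj(u,v,.006,cam)[:2] for u,v in q]);print(cam,'mat',P.round(3).tolist(),P.mean(0))
    print(np.linalg.norm(P-np.roll(P,1,0),axis=1))
P=[(45,150),(448,94),(507,481),(97,541)]
P=np.array([unproj(185+x/5-.4,185+y/4.8-.4,.03,'top')[:2] for x,y in P]);print('stand',P.round(3),P.mean(0))
P=[(612,46),(782,62),(740,516),(566,500)]
P=np.array([unproj(185+x/5-.4,185+y/4.8-.4,.04,'top')[:2] for x,y in P]);print('cons',P.round(3),P.mean(0))
for x,y in((659,450),(693,99)):print('boss',unproj(185+x/5-.4,185+y/4.8-.4,.06,'top')[:2])
# zooms
save(cv2.resize(t[268:290,303:332],None,fx=26,fy=26,interpolation=cv2.INTER_CUBIC),'kn')
save(cv2.resize(t[194:216,309:338],None,fx=26,fy=26,interpolation=cv2.INTER_CUBIC),'kf')
E
```

```text
top red 55 [318.4 255.2] [0.5001 0.0061]
top blue 49 [319.6 241.8] [0.5423 0.0037]
top green 48 [320.8 228.6] [0.5839 0.0011]
scene red 34 [308.5 217.3] [0.5026 0.0043]
scene blue 35 [311.5 226.5] [0.5431 0.0018]
scene green 37 [314.5 236.3] [ 0.5845 -0.0015]
top mat [[0.665, -0.141], [0.379, -0.092], [0.332, -0.378], [0.62, -0.423]] [ 0.4992396  -0.25850401]
[0.28512273 0.29093643 0.28940424 0.29168879]
scene mat [[0.376, -0.096], [0.333, -0.38], [0.618, -0.424], [0.662, -0.143]] [ 0.4974019  -0.26058202]
[0.29001065 0.2873198  0.28915935 0.28452706]
stand [[0.617 0.41 ]
 [0.663 0.153]
 [0.406 0.106]
 [0.36  0.362]] [0.51139255 0.25777898]
cons [[ 0.696  0.048]
 [ 0.689 -0.061]
 [ 0.387 -0.042]
 [ 0.394  0.068]] [0.54151179 0.00341446]
boss [0.42808817 0.01037572]
boss [ 0.65865748 -0.00458717]
```

View pics/kn.png

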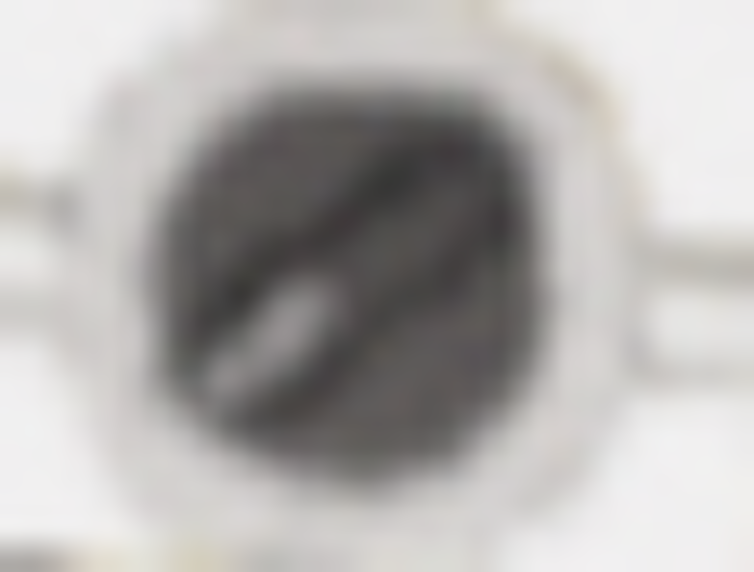

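View pics/kf.png

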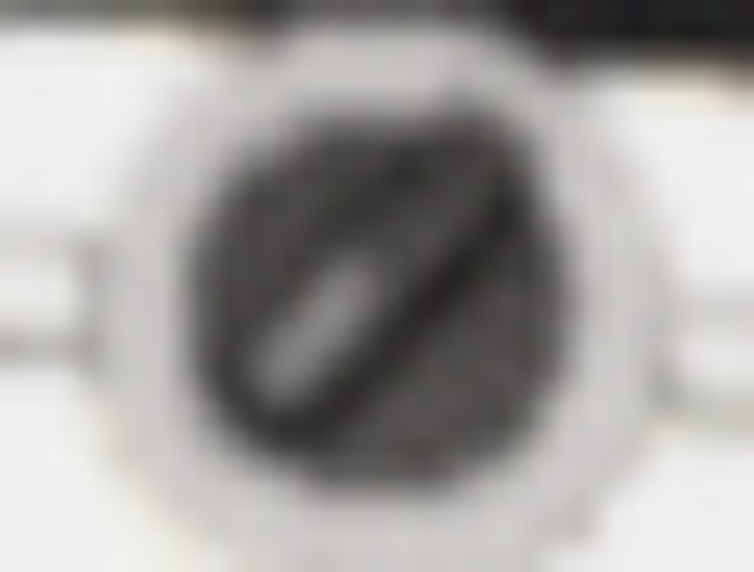

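```bash
cat > plan.py <<'E'
import sys
from h import *
# plan.py x y z yaw jaw_cm [n]
x,y,z,yaw,jaw=map(float,sys.argv[1:6])
o=get_obs();p=o['ee_pos'];r,pi_,w=o['ee_rot'];
T=np.array([x,y,z]);dy=yaw-w
d=np.linalg.norm(T-p)
n=int(sys.argv[6]) if len(sys.argv)>6 else max(1,int(np.ceil(max(d/.04,abs(dy)/.13))))
Rt=R.from_euler('xyz',[r,pi_,w])
Rg=R.from_euler('xyz',[-np.pi/2,0,yaw])
# fix tilt in first row
rows=[]
for i in range(n):
    a=R.from_euler('xyz',[-np.pi/2,0,w+dy*i/n]) if i else Rt
    b=R.from_euler('xyz',[-np.pi/2,0,w+dy*(i+1)/n])
    rv=(a.inv()*b).as_rotvec(); s=a.inv().apply((T-p)/n)*100
    rows.append([round(float(v),3) for v in rv]+[round(float(v),2) for v in s]+[jaw])
print('now',p.round(4),o['ee_rot'].round(3),'open',round(o['opening'],4),'F',o['force'].round(1),'t',round(o['time_s'],2),'q',o['qpos'].round(2))
print(n);print(str(rows).replace(' ',''))
E
python3 plan.py .501 .005 .2 -1.63 0
```

```text
now [ 0.1702 -0.6014  0.2313] [-1.571 -0.    -1.295] open 0.0852 F [ 0.3  0.3 -0.1] t 1.5 q [ 1.23  0.41 -0.01  1.6   0.01  1.13 -0.08]
18
[[-0.0,0.019,0.0,-2.74,0.17,2.69,0.0],[0.0,0.019,0.0,-2.79,0.17,2.63,0.0],[0.0,0.019,0.0,-2.84,0.17,2.58,0.0],[0.0,0.019,0.0,-2.89,0.17,2.53,0.0],[0.0,0.019,-0.0,-2.93,0.17,2.47,0.0],[-0.0,0.019,0.0,-2.98,0.17,2.42,0.0],[0.0,0.019,0.0,-3.02,0.17,2.36,0.0],[0.0,0.019,0.0,-3.07,0.17,2.31,0.0],[0.0,0.019,0.0,-3.11,0.17,2.25,0.0],[0.0,0.019,0.0,-3.15,0.17,2.19,0.0],[0.0,0.019,-0.0,-3.19,0.17,2.13,0.0],[0.0,0.019,0.0,-3.23,0.17,2.07,0.0],[-0.0,0.019,0.0,-3.27,0.17,2.01,0.0],[-0.0,0.019,-0.0,-3.3,0.17,1.95,0.0],[-0.0,0.019,0.0,-3.34,0.17,1.89,0.0],[0.0,0.019,0.0,-3.37,0.17,1.83,0.0],[-0.0,0.019,-0.0,-3.41,0.17,1.76,0.0],[0.0,0.019,0.0,-3.44,0.17,1.7,0.0]]
```

Request:
send_rows([
  [[0, 0.02, 0, -2.8, 0.17, 2.7, 0], [0, 0.02, 0, -2.8, 0.17, 2.6, 0], [0, 0.02, 0, -2.8, 0.17, 2.6, 0], [0, 0.02, 0, -2.9, 0.17, 2.5, 0], [0, 0.02, 0, -2.9, 0.17, 2.5, 0], [0, 0.02, 0, -3.0, 0.17, 2.4, 0], [0, 0.02, 0, -3.0, 0.17, 2.4, 0], [0, 0.02, 0, -3.1, 0.17, 2.3, 0], [0, 0.02, 0, -3.1, 0.17, 2.2, 0], [0, 0.02, 0, -3.1, 0.17, 2.2, 0]],
])

```text
time_s: 2.5
ee_pos: [0.3602, -0.2603, 0.2134]
ee_rot: [-1.57, -0.006, -1.513]
force: [-0.0, -0.6, -0.6]
opening: 0.0
```

```bash
python3 plan.py .501 .005 .15 -1.63 0
```

```text
now [ 0.3602 -0.2603  0.2134] [-1.57  -0.006 -1.513] open 0.0 F [-0.  -0.6 -0.6] t 2.5 q [ 0.72  0.13 -0.22  2.03  0.04  0.99 -1.04]
8
[[-0.001,0.015,0.006,-3.22,0.77,1.95,0.0],[0.0,0.015,0.0,-3.24,0.79,1.9,0.0],[-0.0,0.015,-0.0,-3.27,0.79,1.85,0.0],[0.0,0.015,0.0,-3.29,0.79,1.8,0.0],[-0.0,0.015,-0.0,-3.32,0.79,1.76,0.0],[-0.0,0.015,0.0,-3.34,0.79,1.71,0.0],[0.0,0.015,0.0,-3.37,0.79,1.66,0.0],[-0.0,0.015,-0.0,-3.39,0.79,1.61,0.0]]
```

Request:
send_rows([
  [[0, 0.015, 0.006, -3.3, 0.8, 1.9, 0], [0, 0.015, 0, -3.4, 0.8, 1.9, 0], [0, 0.015, 0, -3.4, 0.8, 1.8, 0], [0, 0.015, 0, -3.4, 0.8, 1.8, 0], [0, 0.015, 0, -3.4, 0.8, 1.8, 0], [0, 0.015, 0, -3.4, 0.8, 1.7, 0], [0, 0.015, 0, -3.4, 0.8, 1.7, 0], [0, 0.015, 0, -3.4, 0.8, 1.6, 0], [0, 0, 0, 0, 0, 0, 0]],
])

```text
time_s: 3.4
ee_pos: [0.5098, 0.0273, 0.15]
ee_rot: [-1.561, 0.0, -1.635]
force: [-0.5, 0.4, 0.8]
opening: -0.0001
```

```bash
python3 plan.py .501 .005 .075 -1.63 0
```

```text
now [0.5098 0.0273 0.15  ] [-1.561  0.    -1.635] open -0.0001 F [-0.5  0.4  0.8] t 3.4 q [ 0.18  0.34 -0.41  1.95  0.17  0.88 -1.95]
2
[[-0.01,-0.002,-0.0,1.14,3.74,-0.41,0.0],[-0.0,-0.002,-0.0,1.14,3.75,-0.37,0.0]]
```

Request:
send_rows([
  [[-0.01, 0, 0, 1.1, 1.5, -0.4, 0], [0, 0, 0, 1.1, 2.0, -0.4, 0], [0, 0, 0, 0, 2.0, 0, 0], [0, 0, 0, 0, 1.5, 0, 0], [0, 0, 0, 0, 0, 0, 0]],
])

```text
time_s: 3.9
ee_pos: [0.4971, -0.0018, 0.0748]
ee_rot: [-1.574, -0.003, -1.637]
force: [-1.5, -1.3, 0.1]
opening: 0.0002
```

```bash
python3 plan.py .501 .005 .055 -1.63 0; python3 -c "
from h import *
s=camera('scene');save(cv2.resize(s[140:280,250:390],None,fx=4,fy=4),'a1')
t=camera('top');save(cv2.resize(t[190:300,260:390],None,fx=5,fy=5),'a2')"
```

```text
now [ 0.4971 -0.0018  0.0748] [-1.574 -0.003 -1.637] open 0.0002 F [-1.5 -1.3  0.1] t 3.9 q [ 0.2   0.43 -0.37  2.03  0.23  0.72 -1.95]
1
[[0.004,-0.007,0.003,-0.71,1.98,0.35,0.0]]
```

View pics/a1.png

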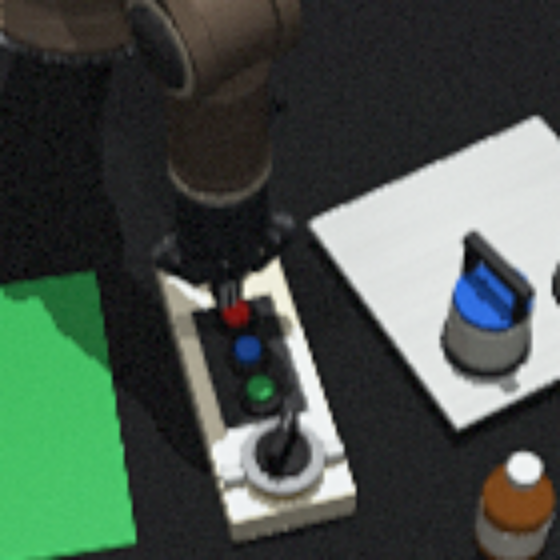

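The closed finger tips sit just above the red key, at about (235,310) in the crop. Next I centre them and press.

Request:
send_rows([
  [[0, 0, 0, -0.7, 0, 0.4, 0], [0, 0, 0, 0, 1.0, 0, 0], [0, 0, 0, 0, 0.6, 0, 0], [0, 0, 0, 0, 0.5, 0, 0]],
])

```text
time_s: 4.4
ee_pos: [0.5057, 0.0053, 0.0572]
ee_rot: [-1.566, -0.002, -1.638]
force: [-0.1, 0.2, 4.6]
opening: -0.0002
```

```bash
python3 plan.py .501 .005 .054 -1.63 0
```

```text
now [0.5057 0.0053 0.0572] [-1.566 -0.002 -1.638] open -0.0002 F [-0.1  0.2  4.6] t 4.4 q [ 0.17  0.47 -0.35  2.03  0.25  0.68 -1.98]
1
[[-0.005,-0.008,0.002,0.06,0.32,-0.46,0.0]]
```

Request:
send_rows([
  [[0, 0, 0, 0, 0.3, -0.3, 0], [0, 0, 0, 0, 0.3, 0, 0], [0, 0, 0, 0, 0.2, 0, 0]],
])

```text
time_s: 4.7
ee_pos: [0.5057, 0.0053, 0.0556]
ee_rot: [-1.559, -0.005, -1.638]
force: [-11.7, -0.9, 32.0]
opening: -0.0001
```

```bash
python3 plan.py .501 .005 .054 -1.63 0
```

```text
now [0.5057 0.0053 0.0556] [-1.559 -0.005 -1.638] open -0.0001 F [-11.7  -0.9  32. ] t 4.7 q [ 0.17  0.46 -0.35  2.04  0.26  0.67 -1.99]
1
[[-0.012,-0.008,0.005,0.06,0.15,-0.47,0.0]]
```

Request:
send_rows([
  [[0, 0, 0, 0, -2, 0, 0], [0, 0, 0, 0, -4, 0, 0], [0, 0, 0, 0, -4, 0, 5], [0, -0.14, 0, 0, 0, 0, 5], [0, -0.14, 0, 0, 0, 0, 5], [0, -0.14, 0, 0, 0, 0, 5], [0, -0.14, 0, 0, 0, 0, 5], [0, -0.14, 0, 0, 0, 0, 5], [0, -0.14, 0, 0, 0, 0, 5], [0, -0.14, 0, 0, 0, 0, 5]],
])

```text
time_s: 5.7
ee_pos: [0.5038, 0.0072, 0.1597]
ee_rot: [-1.569, -0.016, -0.619]
force: [0.1, 0.4, 0.7]
opening: 0.0502
```

Request:
send_rows([
  [[0, -0.14, 0, 0, 0, 0, 5], [0, -0.14, 0, 0, 0, 0, 5], [0, -0.14, 0, 0, 0, 0, 5], [0, -0.14, 0, 0, 0, 0, 5], [0, -0.14, 0, 0, 0, 0, 5], [0, -0.14, 0, 0, 0, 0, 5], [0, -0.14, 0, 0, 0, 0, 5], [0, -0.14, 0, 0, 0, 0, 5]],
])

```text
time_s: 6.5
ee_pos: [0.5021, 0.0076, 0.157]
ee_rot: [-1.584, -0.007, 0.552]
force: [0.0, 0.1, -0.3]
opening: 0.0498
```

```bash
python3 plan.py .427 .010 .12 0.74 5
```

```text
now [0.5021 0.0076 0.157 ] [-1.584 -0.007  0.552] open 0.0498 F [ 0.   0.1 -0.3] t 6.5 q [ 0.57  0.41 -0.86  1.94  0.39  0.95  0.07]
3
[[0.013,-0.063,0.006,-2.1,1.2,1.4,5.0],[0.0,-0.063,-0.0,-2.0,1.23,1.51,5.0],[0.0,-0.063,0.0,-1.9,1.23,1.63,5.0]]
```

Request:
send_rows([
  [[0.013, -0.065, 0, -2.1, 1.2, 1.4, 5], [0, -0.065, 0, -2.0, 1.2, 1.5, 5], [0, -0.065, 0, -1.9, 1.2, 1.6, 5], [0, 0, 0, 0, 0, 0, 5]],
])

```text
time_s: 6.9
ee_pos: [0.4245, 0.0097, 0.1179]
ee_rot: [-1.57, -0.007, 0.76]
force: [-0.1, -0.3, 0.5]
opening: 0.0503
```

```bash
python3 plan.py .427 .010 .12 0.74 5;python3 -c "
from h import *
s=camera('scene');save(cv2.resize(s[120:260,230:370],None,fx=4,fy=4),'b1')
t=camera('top');save(cv2.resize(t[230:320,250:380],None,fx=5,fy=5),'b2')"
```

```text
now [0.4245 0.0097 0.1179] [-1.57  -0.007  0.76 ] open 0.0503 F [-0.1 -0.3  0.5] t 6.9 q [ 0.66  0.36 -0.93  2.14  0.4   0.81  0.24]
1
[[-0.001,0.02,0.007,0.2,-0.21,-0.15,5.0]]
```

View pics/b1.png

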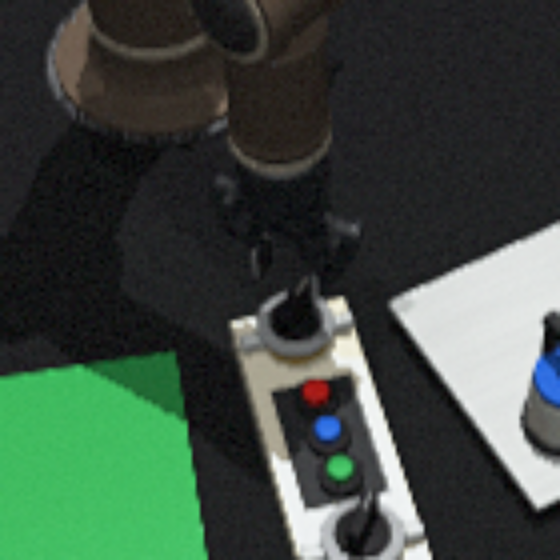

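View pics/b2.png

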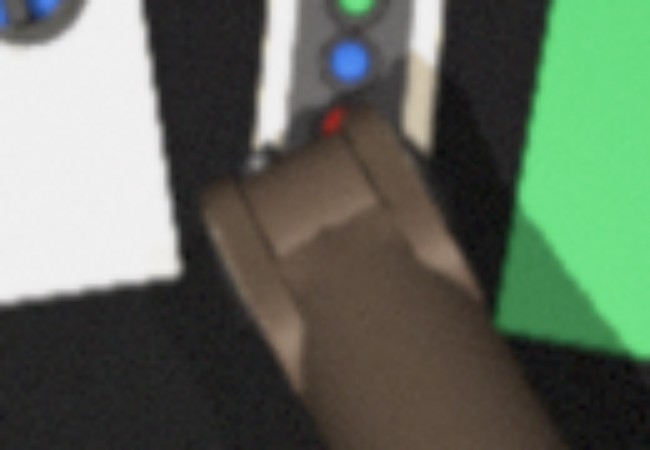

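Run:
```python
from h import *
a={}
for cam in('scene','top'):
  im=cv2.imread(f'pics/{cam}0.png');im=cv2.resize(im,None,fx=8,fy=8,interpolation=cv2.INTER_CUBIC)
  tiles=[]
  for c,yw in(((.427,.0101),-.83),((.6568,-.0041),-.72)):
    d=np.array([np.cos(yw),np.sin(yw)]);n=np.array([-d[1],d[0]])
    q=[np.array(c)+sx*.023*d+sy*.007*n for sx,sy in((1,1),(1,-1),(-1,-1),(-1,1))]
    pts=np.array([proj([*p,.104],cam) for p in q]);pts=((pts+.5)*8).astype(int)
    cv2.polylines(im,[pts.reshape(-1,1,2)],True,(0,255,255),1)
    u=pts.mean(0).astype(int);tiles.append((im,u))
  a[cam]=[im[u[1]-140:u[1]+140,u[0]-190:u[0]+190] for _,u in tiles]
cv2.imwrite('pics/ov.png',np.vstack([np.hstack(a['scene']),np.hstack(a['top'])]))
```

```text
(no output)
```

View pics/ov.png

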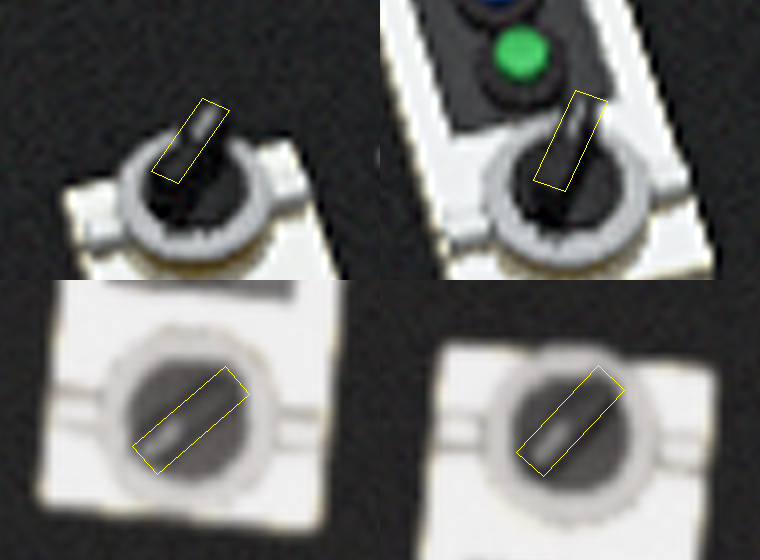

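The overlaid bar outlines match both knobs in both views, so I descend, grip and turn.

Request:
send_rows([
  [[0, 0.02, 0, 0.2, 1.3, -0.1, 5], [0, 0, 0, 0, 1.4, 0, 5], [0, 0, 0, 0, 1.1, 0, 5], [0, 0, 0, 0, 0, 0, 1], [0, 0, 0, 0, 0, 0, 0], [0, 0, 0, 0, 0, 0, 0], [0, 0, 0, 0, 0, 0, 0]],
], force=60)

```text
time_s: 7.7
ee_pos: [0.4317, 0.0063, 0.082]
ee_rot: [-1.576, -0.001, 0.729]
force: [6.5, 5.0, -14.7]
opening: 0.0127
```

```bash
python3 plan.py .427 .010 .08 0.74 0
```

```text
now [0.4317 0.0063 0.082 ] [-1.576e+00 -1.000e-03  7.290e-01] open 0.0127 F [  6.5   5.  -14.7] t 7.7 q [ 0.58  0.43 -0.86  2.16  0.49  0.75  0.13]
1
[[0.005,-0.011,0.001,-0.11,0.2,0.59,0.0]]
```

Request:
send_rows([
  [[0, 0, 0, 0, 0, 0, 3], [0, 0, 0, 0, 0, 0, 3], [0, 0, 0, 0, 0.1, 0.6, 3], [0, 0, 0, 0, 0.1, 0, 3], [0, 0, 0, 0, 0, 0, 0], [0, 0, 0, 0, 0, 0, 0], [0, 0, 0, 0, 0, 0, 0]],
], force=60)

```text
time_s: 8.4
ee_pos: [0.428, 0.0105, 0.0818]
ee_rot: [-1.578, 0.0, 0.729]
force: [2.1, 2.1, -4.0]
opening: 0.0129
```

```bash
python3 plan.py .427 .010 .08 0.74 0
```

```text
now [0.428  0.0105 0.0818] [-1.578  0.     0.729] open 0.0129 F [ 2.1  2.1 -4. ] t 8.4 q [ 0.57  0.42 -0.86  2.17  0.49  0.75  0.12]
1
[[0.008,-0.011,-0.0,-0.11,0.17,0.03,0.0]]
```

Well centred. Turn clockwise (+ry).

Request:
send_rows([
  [[0, 0.14, 0, 0, 0, 0, 0], [0, 0.14, 0, 0, 0, 0, 0], [0, 0.14, 0, 0, 0, 0, 0], [0, 0.14, 0, 0, 0, 0, 0], [0, 0.14, 0, 0, 0, 0, 0], [0, 0.14, 0, 0, 0, 0, 0], [0, 0.14, 0, 0, 0, 0, 0], [0, 0.14, 0, 0, 0, 0, 0]],
])

```text
time_s: 9.2
ee_pos: [0.4279, 0.0104, 0.0817]
ee_rot: [-1.574, -0.006, -0.432]
force: [-0.8, 0.0, -0.4]
opening: 0.0129
```

```bash
python3 plan.py .427 .010 .081 -0.7 0
```

```text
now [0.4279 0.0104 0.0817] [-1.574 -0.006 -0.432] open 0.0129 F [-0.8  0.  -0.4] t 9.2 q [ 0.35  0.35 -0.58  2.18  0.31  0.69 -0.88]
3
[[0.003,0.089,0.007,-0.02,0.02,-0.03,0.0],[0.0,0.089,-0.0,-0.02,0.02,-0.03,0.0],[-0.0,0.089,0.0,-0.02,0.02,-0.03,0.0]]
```

Request:
send_rows([
  [[0, 0.14, 0, 0, 0, 0, 0], [0, 0.14, 0, 0, 0, 0, 0], [0, 0.14, 0, 0, 0, 0, 0], [0, 0.14, 0, 0, 0, 0, 0], [0, 0.14, 0, 0, 0, 0, 0], [0, 0.14, 0, 0, 0, 0, 0], [0, 0.14, 0, 0, 0, 0, 0], [0, 0.14, 0, 0, 0, 0, 0]],
])

```text
time_s: 10.0
ee_pos: [0.4278, 0.0105, 0.0817]
ee_rot: [-1.567, -0.007, -1.598]
force: [-0.3, -0.2, 1.0]
opening: 0.013
```

```bash
python3 plan.py .427 .010 .081 -1.9 0
```

```text
now [0.4278 0.0105 0.0817] [-1.567 -0.007 -1.598] open 0.013 F [-0.3 -0.2  1. ] t 10.0 q [ 0.13  0.31 -0.32  2.19  0.17  0.66 -1.91]
3
[[-0.004,0.101,0.007,0.02,0.02,-0.03,0.0],[0.0,0.101,0.0,0.02,0.02,-0.02,0.0],[0.0,0.101,-0.0,0.02,0.02,-0.02,0.0]]
```

Request:
send_rows([
  [[0, 0.14, 0, 0, 0, 0, 0], [0, 0.14, 0, 0, 0, 0, 0], [0, 0.14, 0, 0, 0, 0, 0], [0, 0.14, 0, 0, 0, 0, 0], [0, 0.14, 0, 0, 0, 0, 0]],
])

```text
time_s: 10.5
ee_pos: [0.4283, 0.0102, 0.082]
ee_rot: [-1.561, -0.005, -2.315]
force: [-7.4, -2.7, -2.3]
opening: 0.0128
```

```bash
python3 plan.py .427 .010 .081 -2.9 0
```

```text
now [0.4283 0.0102 0.082 ] [-1.561 -0.005 -2.315] open 0.0128 F [-7.4 -2.7 -2.3] t 10.5 q [-0.01  0.3  -0.16  2.2   0.1   0.65 -2.55]
5
[[-0.01,0.117,0.004,0.02,0.02,-0.02,0.0],[0.0,0.117,-0.0,0.02,0.02,-0.01,0.0],[0.0,0.117,0.0,0.02,0.02,-0.01,0.0],[0.0,0.117,0.0,0.02,0.02,-0.01,0.0],[-0.0,0.117,-0.0,0.02,0.02,-0.01,0.0]]
```

Request:
send_rows([
  [[0, 0, 0, 0, 0, 0, 5], [0, 0, 0, 0, 0, 0, 5], [0, 0, 0, 0, -2, 0, 5], [0, 0, 0, 0, -3, 0, 5], [0, -0.14, 0, 0, 0, 0, 5], [0, -0.14, 0, 0, 0, 0, 5], [0, -0.14, 0, 0, 0, 0, 5], [0, -0.14, 0, 0, 0, 0, 5], [0, -0.14, 0, 0, 0, 0, 5], [0, -0.14, 0, 0, 0, 0, 5]],
])

```text
time_s: 11.5
ee_pos: [0.428, 0.0127, 0.1341]
ee_rot: [-1.568, -0.008, -1.437]
force: [0.5, 0.3, -0.1]
opening: 0.0502
```

Request:
send_rows([
  [[0, -0.14, 0, 0, 0, 0, 5], [0, -0.14, 0, 0, 0, 0, 5], [0, -0.14, 0, 0, 0, 0, 5], [0, -0.14, 0, 0, 0, 0, 5], [0, -0.14, 0, 0, 0, 0, 5], [0, -0.14, 0, 0, 0, 0, 5], [0, -0.14, 0, 0, 0, 0, 5], [0, -0.14, 0, 0, 0, 0, 5], [0, -0.14, 0, 0, 0, 0, 5], [0, -0.14, 0, 0, 0, 0, 5]],
])

```text
time_s: 12.5
ee_pos: [0.4266, 0.014, 0.1341]
ee_rot: [-1.575, -0.001, 0.032]
force: [-1.0, 0.9, -0.4]
opening: 0.0502
```

```bash
python3 plan.py .4275 .010 .12 0.826 5
```

```text
now [0.4266 0.014  0.1341] [-1.575e+00 -1.000e-03  3.200e-02] open 0.0502 F [-1.   0.9 -0.4] t 12.5 q [ 0.34  0.25 -0.56  2.13  0.19  0.8  -0.3 ]
7
[[0.004,-0.113,0.001,0.01,0.2,-0.06,5.0],[0.0,-0.113,0.0,0.0,0.2,-0.06,5.0],[0.0,-0.113,0.0,-0.0,0.2,-0.06,5.0],[-0.0,-0.113,0.0,-0.01,0.2,-0.06,5.0],[0.0,-0.113,0.0,-0.02,0.2,-0.06,5.0],[0.0,-0.113,0.0,-0.02,0.2,-0.05,5.0],[-0.0,-0.113,0.0,-0.03,0.2,-0.05,5.0]]
```

Request:
send_rows([
  [[0, -0.12, 0, 0, 0.2, -0.06, 5], [0, -0.12, 0, 0, 0.2, -0.06, 5], [0, -0.12, 0, 0, 0.2, -0.06, 5], [0, -0.12, 0, 0, 0.2, -0.06, 5], [0, -0.12, 0, 0, 0.2, -0.06, 5], [0, -0.12, 0, 0, 0.2, -0.06, 5], [0, -0.1, 0, 0, 0.2, -0.06, 5], [0, 0, 0, 0, 0, 0, 5]],
])

```text
time_s: 13.3
ee_pos: [0.4275, 0.0107, 0.1198]
ee_rot: [-1.571, 0.0, 0.897]
force: [0.1, -0.6, -0.1]
opening: 0.0501
```

```bash
python3 plan.py .4275 .010 .1 0.826 5
```

```text
now [0.4275 0.0107 0.1198] [-1.571  0.     0.897] open 0.0501 F [ 0.1 -0.6 -0.1] t 13.3 q [ 0.48  0.31 -0.72  2.14  0.29  0.79  0.48]
1
[[0.001,0.071,-0.0,-0.05,1.98,-0.05,5.0]]
```

Request:
send_rows([
  [[0, 0.07, 0, 0, 1.3, 0, 5], [0, 0, 0, 0, 1.4, 0, 5], [0, 0, 0, 0, 1.2, 0, 5], [0, 0, 0, 0, 0, 0, 3], [0, 0, 0, 0, 0, 0, 3]],
])

```text
time_s: 13.8
ee_pos: [0.4279, 0.0109, 0.0801]
ee_rot: [-1.571, -0.001, 0.814]
force: [0.3, 0.8, 0.2]
opening: 0.0299
```

```bash
python3 plan.py .4275 .010 .081 0.826 5
```

```text
now [0.4279 0.0109 0.0801] [-1.571e+00 -1.000e-03  8.140e-01] open 0.0299 F [0.3 0.8 0.2] t 13.8 q [ 0.42  0.37 -0.66  2.17  0.35  0.7   0.33]
1
[[0.0,-0.012,0.001,-0.09,-0.09,-0.03,5.0]]
```

Request:
send_rows([
  [[0, 0, 0, 0, 0, 0, 0], [0, 0, 0, 0, 0, 0, 0], [0, 0, 0, 0, 0, 0, 0], [0, 0.1, 0, 0, 0, 0, 0], [0, 0.1, 0, 0, 0, 0, 0], [0, 0.1, 0, 0, 0, 0, 0], [0, 0.1, 0, 0, 0, 0, 0]],
])

```text
time_s: 14.5
ee_pos: [0.4277, 0.0108, 0.0812]
ee_rot: [-1.587, 0.001, 0.47]
force: [2.3, -8.7, -4.0]
opening: 0.017
```

Request:
send_rows([
  [[0, 0.1, 0, 0, 0, 0, 0], [0, 0.1, 0, 0, 0, 0, 0], [0, 0.1, 0, 0, 0, 0, 0]],
])

```text
time_s: 14.8
ee_pos: [0.4275, 0.0109, 0.0814]
ee_rot: [-1.619, -0.003, 0.298]
force: [2.5, -14.7, -4.7]
opening: 0.0168
```

```bash
python3 -c "
from h import *
print(get_obs()['moment'],get_obs()['qpos'])"
```

```text
[-2.84247569  0.47157492 20.90463322] [ 0.26566614  0.33423046 -0.51760579  2.19168091  0.33906625  0.67902837
 -0.1967621 ]
```

Request:
send_rows([
  [[0, -0.1, 0, 0, 0, 0, 0], [0, 0, 0, 0, 0, 0, 0]],
])

```text
time_s: 15.0
ee_pos: [0.4275, 0.0106, 0.0812]
ee_rot: [-1.638, 0.008, 0.478]
force: [2.8, -10.6, -2.9]
opening: 0.0165
```

Request:
send_rows([
  [[0, 0, 0, 0, 0, 0, 5], [0, 0, 0, 0, 0, 0, 5], [0, 0, 0, 0, 0, 0, 5], [0, 0, 0, 0, -3, 0, 5], [0, 0, 0, 0, -4, 0, 5], [0, 0, 0, 0, -4, 0, 5], [0, 0, 0, 2, 0, 4, 5], [0, 0, 0, 2, 0, 4, 5], [0, 0, 0, 2, 0, 4, 5]],
])

```text
time_s: 15.9
ee_pos: [0.4264, 0.1493, 0.19]
ee_rot: [-1.638, 0.001, 0.455]
force: [1.2, 0.2, 0.0]
opening: 0.0499
```

Run:
```python
from h import *
print(get_obs()['ee_pos'],get_obs()['ee_rot'],get_obs()['qpos'])
t=camera('top');s=camera('scene');save(t,'c_t');save(s,'c_s')
save(cv2.resize(t[180:310,260:390],None,fx=4.5,fy=4.5,interpolation=cv2.INTER_CUBIC),'c1')
save(cv2.resize(s[165:285,280:400],None,fx=5,fy=5,interpolation=cv2.INTER_CUBIC),'c2')
```

```text
[0.42644326 0.14933805 0.18996024] [-1.63755545e+00  1.44829701e-03  4.55270911e-01] [ 0.12432466  0.23082292 -0.7051862   2.01655009  0.26103435  0.97321277
 -0.2631397 ]
```

View pics/c1.png

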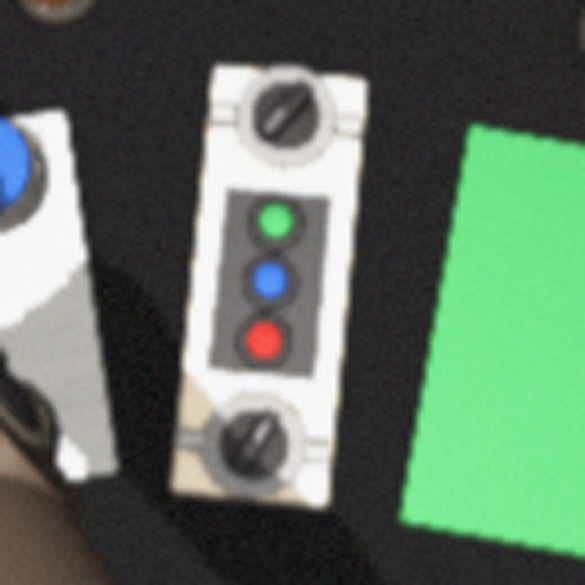

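View pics/c2.png

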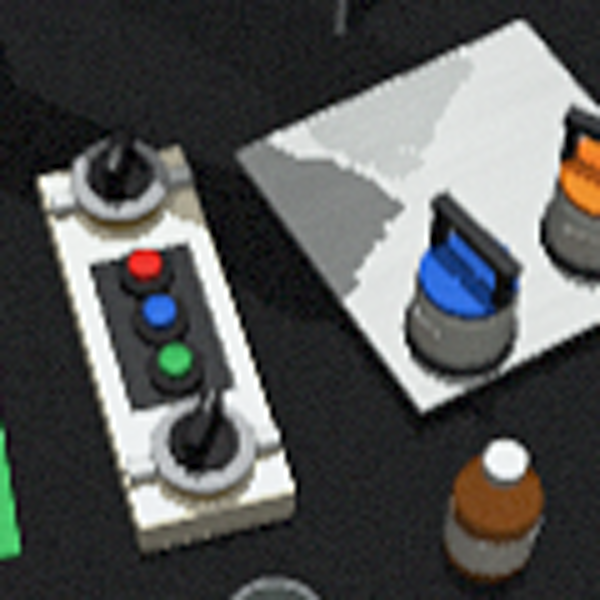

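```bash
cat > ov.py <<'E'
import sys
from h import *
# ov.py prefix cx cy yaw1 yaw2 ...
pre=sys.argv[1];c=np.array([float(sys.argv[2]),float(sys.argv[3])]);out=[]
for yw in map(float,sys.argv[4:]):
  col=[]
  for cam in('s','t'):
    C={'s':'scene','t':'top'}[cam]
    im=cv2.imread(f'pics/{pre}_{cam}.png');im=cv2.resize(im,None,fx=10,fy=10,interpolation=cv2.INTER_CUBIC);raw=im.copy()
    d=np.array([np.cos(yw),np.sin(yw)]);n=np.array([-d[1],d[0]])
    q=[c+sx*.023*d+sy*.007*n for sx,sy in((1,1),(1,-1),(-1,-1),(-1,1))]
    pts=((np.array([proj([*p,.104],C) for p in q])+.5)*10).astype(int)
    cv2.polylines(im,[pts.reshape(-1,1,2)],True,(0,255,255),1)
    u=((proj([*c,.104],C)+.5)*10).astype(int)
    for I in (im,raw) if yw==float(sys.argv[4]) else (im,): col.append(cv2.convertScaleAbs(I[u[1]-130:u[1]+130,u[0]-130:u[0]+130],alpha=1.6))
  if len(col)==4: out+= [np.vstack([col[1],col[3]]),np.vstack([col[0],col[2]])]
  else: out.append(np.vstack(col))
o=np.hstack(out)
cv2.imwrite('pics/'+pre+'_ov.png',cv2.resize(o,None,fx=min(1,800/o.shape[1]),fy=min(1,800/o.shape[1])))
E
python3 ov.py c .4275 .0105 -.5 -.75
```

```text
(no output)
```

View pics/c_ov.png

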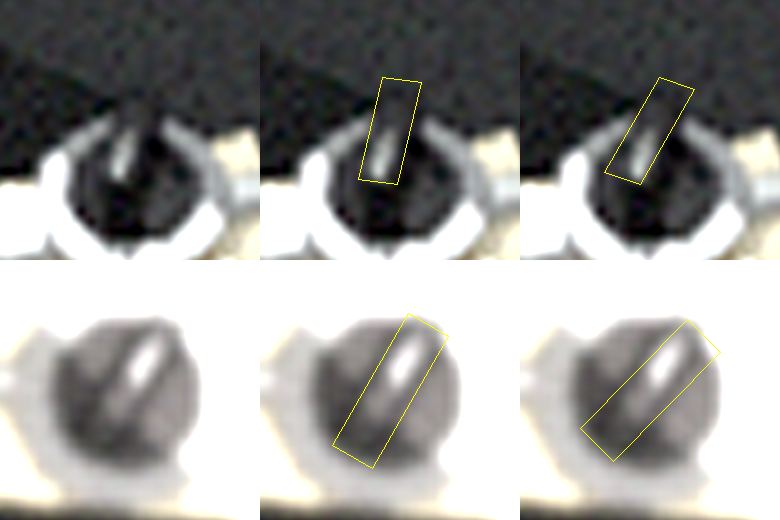

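The near knob's bar is at yaw about -0.55, which is less turned than expected. The scene also shows that the blue can was knocked aside but is still on the stand. I'll regrip the near knob aligned and watch the opening and moment.

```bash
python3 plan.py .4275 .0105 .12 1.02 5
```

```text
now [0.4255 0.1549 0.1897] [-1.634  0.     0.466] open 0.0501 F [-0.8 -0.3  0.7] t 16.0 q [ 0.12  0.23 -0.71  2.01  0.26  0.97 -0.26]
5
[[0.063,-0.111,-0.004,-1.26,1.56,-2.51,5.0],[0.0,-0.111,0.0,-1.54,1.39,-2.44,5.0],[0.0,-0.111,0.0,-1.8,1.39,-2.26,5.0],[0.0,-0.111,0.0,-2.04,1.39,-2.04,5.0],[-0.0,-0.111,0.0,-2.25,1.39,-1.81,5.0]]
```

Request:
send_rows([
  [[0.063, -0.11, 0, -1.3, 1.4, -2.5, 5], [0, -0.11, 0, -1.6, 1.4, -2.5, 5], [0, -0.11, 0, -1.9, 1.4, -2.3, 5], [0, -0.11, 0, -2.1, 1.4, -2.1, 5], [0, -0.11, 0, -2.3, 1.4, -1.9, 5], [0, 0, 0, 0, 0, 0, 5]],
])

```text
time_s: 16.6
ee_pos: [0.427, 0.0073, 0.122]
ee_rot: [-1.571, -0.002, 1.018]
force: [0.6, 0.3, -0.5]
opening: 0.0502
```

```bash
python3 plan.py .4275 .0105 .12 1.02 5
```

```text
now [0.427  0.0073 0.122 ] [-1.571 -0.002  1.018] open 0.0502 F [ 0.6  0.3 -0.5] t 16.6 q [ 0.49  0.3  -0.72  2.14  0.28  0.79  0.62]
1
[[0.0,-0.002,0.002,0.3,0.2,0.12,5.0]]
```

Request:
send_rows([
  [[0, 0, 0, 0.3, 1.3, 0.1, 5], [0, 0, 0, 0, 1.4, 0, 5], [0, 0, 0, 0, 1.3, 0, 5], [0, 0, 0, 0, 0, 0, 3], [0, 0, 0, 0, 0, 0, 3]],
])

```text
time_s: 17.1
ee_pos: [0.4289, 0.0124, 0.0801]
ee_rot: [-1.571, -0.006, 1.006]
force: [0.2, -0.6, 1.0]
opening: 0.0298
```

```bash
python3 plan.py .4275 .0105 .08 1.02 5
```

```text
now [0.4289 0.0124 0.0801] [-1.571 -0.006  1.006] open 0.0298 F [ 0.2 -0.6  1. ] t 17.1 q [ 0.43  0.38 -0.67  2.17  0.36  0.7   0.52]
1
[[0.0,-0.014,0.006,-0.24,0.01,0.02,5.0]]
```

Request:
send_rows([
  [[0, 0, 0, 0, 0, 0, 0], [0, 0, 0, 0, 0, 0, 0], [0, 0, 0, 0, 0, 0, 0], [0, 0, 0, 0, 0, 0, 0]],
], force=60)

```text
time_s: 17.5
ee_pos: [0.4276, 0.0108, 0.0807]
ee_rot: [-1.572, -0.0, 1.009]
force: [1.9, -0.9, -10.7]
opening: 0.013
```

```bash
python3 plan.py .4275 .0105 .08 1.02 5; python3 -c "
from h import *
print(get_obs()['moment'])"
```

```text
now [0.4276 0.0108 0.0807] [-1.572 -0.     1.009] open 0.013 F [  1.9  -0.9 -10.7] t 17.5 q [ 0.43  0.37 -0.67  2.17  0.36  0.7   0.52]
1
[[0.001,-0.011,0.0,-0.03,0.07,-0.01,5.0]]
[-0.15809685 -0.48325903  0.68169069]
```

Request:
send_rows([
  [[0, 0.07, 0, 0, 0, 0, 0], [0, 0.07, 0, 0, 0, 0, 0]],
])

```text
time_s: 17.7
ee_pos: [0.4276, 0.0109, 0.0809]
ee_rot: [-1.574, 0.0, 0.875]
force: [1.2, -4.3, -5.0]
opening: 0.013
```

```bash
python3 -c "
from h import *
print(get_obs()['moment'])"
```

```text
[-0.69536174 -0.1264558   3.67494236]
```

Request:
send_rows([
  [[0, 0.07, 0, 0, 0, 0, 0], [0, 0.07, 0, 0, 0, 0, 0]],
])

```text
time_s: 17.9
ee_pos: [0.4276, 0.0109, 0.081]
ee_rot: [-1.58, 0.003, 0.756]
force: [1.2, -5.4, -6.6]
opening: 0.0134
```

```bash
python3 -c "
from h import *
print(get_obs()['moment'])"
```

```text
[-1.10486053 -0.26798738  6.79289737]
```

The moment grows linearly with twist (about 27 Nm/rad) while the bar stays put, so the near knob is on its end stop and the rest is finger wind-up. I unwind, release and go to the far knob.

Request:
send_rows([
  [[0, -0.1, 0, 0, 0, 0, 0], [0, -0.1, 0, 0, 0, 0, 0], [0, 0, 0, 0, 0, 0, 5], [0, 0, 0, 0, 0, 0, 5], [0, 0, 0, 0, 0, 0, 5], [0, 0, 0, 0, -3, 0, 5], [0, 0, 0, 0, -3, 0, 5]],
])

```text
time_s: 18.6
ee_pos: [0.426, 0.0131, 0.1408]
ee_rot: [-1.578, 0.007, 0.969]
force: [0.8, -0.5, 0.5]
opening: 0.05
```

```bash
python3 plan.py .657 -.0045 .14 0.85 5
```

```text
now [0.426  0.0131 0.1408] [-1.578  0.007  0.969] open 0.05 F [ 0.8 -0.5  0.5] t 18.6 q [ 0.48  0.27 -0.72  2.12  0.25  0.84  0.58]
6
[[0.007,0.02,-0.007,1.94,0.02,-3.34,5.0],[-0.0,0.02,0.0,2.0,0.01,-3.3,5.0],[0.0,0.02,-0.0,2.07,0.01,-3.26,5.0],[0.0,0.02,0.0,2.13,0.01,-3.22,5.0],[0.0,0.02,-0.0,2.2,0.01,-3.17,5.0],[-0.0,0.02,0.0,2.26,0.01,-3.13,5.0]]
```

Request:
send_rows([
  [[0.007, 0.02, -0.007, 2.0, 0, -3.4, 5], [0, 0.02, 0, 2.1, 0, -3.4, 5], [0, 0.02, 0, 2.1, 0, -3.3, 5], [0, 0.02, 0, 2.2, 0, -3.3, 5], [0, 0.02, 0, 2.3, 0, -3.2, 5], [0, 0.02, 0, 2.3, 0, -3.2, 5], [0, 0, 0, 0, 0, 0, 5]],
])

```text
time_s: 19.3
ee_pos: [0.6741, -0.007, 0.1505]
ee_rot: [-1.582, -0.007, 0.823]
force: [0.3, -0.0, -0.7]
opening: 0.05
```

```bash
python3 plan.py .657 -.0045 .12 0.85 5
```

```text
now [ 0.6741 -0.007   0.1505] [-1.582 -0.007  0.823] open 0.05 F [ 0.3 -0.  -0.7] t 19.3 q [ 0.31  0.63 -0.58  1.53  0.38  1.08  0.47]
1
[[0.011,-0.027,0.007,-1.0,3.03,1.46,5.0]]
```

Request:
send_rows([
  [[0.01, -0.02, 0, -1.0, 1.5, 1.4, 5], [0, 0, 0, 0, 1.5, 0, 5], [0, 0, 0, 0, 0, 0, 5]],
])

```text
time_s: 19.6
ee_pos: [0.6579, -0.0037, 0.1192]
ee_rot: [-1.571, -0.009, 0.838]
force: [0.8, -0.2, 0.2]
opening: 0.0499
```

```bash
python3 plan.py .657 -.0045 .08 0.85 5
```

```text
now [ 0.6579 -0.0037  0.1192] [-1.571 -0.009  0.838] open 0.0499 F [ 0.8 -0.2  0.2] t 19.6 q [ 0.32  0.64 -0.58  1.6   0.39  1.01  0.47]
1
[[0.0,-0.012,0.009,-0.15,3.92,0.02,5.0]]
```

Request:
send_rows([
  [[0, -0.01, 0.009, -0.1, 1.3, 0, 5], [0, 0, 0, 0, 1.3, 0, 5], [0, 0, 0, 0, 1.3, 0, 5], [0, 0, 0, 0, 0, 0, 3], [0, 0, 0, 0, 0, 0, 3]],
])

```text
time_s: 20.1
ee_pos: [0.6578, -0.0044, 0.0777]
ee_rot: [-1.572, 0.0, 0.847]
force: [-0.0, -0.6, 0.0]
opening: 0.0295
```

```bash
python3 plan.py .657 -.0045 .08 0.85 5
```

```text
now [ 0.6578 -0.0044  0.0777] [-1.572  0.     0.847] open 0.0295 F [-0.  -0.6  0. ] t 20.1 q [ 0.3   0.69 -0.55  1.62  0.42  0.95  0.45]
1
[[0.001,-0.003,-0.0,-0.06,-0.23,0.05,5.0]]
```

Request:
send_rows([
  [[0, 0, 0, 0, 0, 0, 0], [0, 0, 0, 0, 0, 0, 0], [0, 0, 0, 0, 0, 0, 0], [0, 0, 0, 0, 0, 0, 0]],
], force=60)

```text
time_s: 20.5
ee_pos: [0.6569, -0.0052, 0.078]
ee_rot: [-1.571, 0.002, 0.846]
force: [-0.4, -0.1, -2.9]
opening: 0.013
```

Gripped well. Turn.

Request:
send_rows([
  [[0, 0.14, 0, 0, 0, 0, 0], [0, 0.14, 0, 0, 0, 0, 0], [0, 0.14, 0, 0, 0, 0, 0], [0, 0.14, 0, 0, 0, 0, 0], [0, 0.14, 0, 0, 0, 0, 0], [0, 0.14, 0, 0, 0, 0, 0], [0, 0.14, 0, 0, 0, 0, 0], [0, 0.14, 0, 0, 0, 0, 0], [0, 0.14, 0, 0, 0, 0, 0], [0, 0.14, 0, 0, 0, 0, 0]],
])

```text
time_s: 21.5
ee_pos: [0.6578, -0.0052, 0.078]
ee_rot: [-1.571, -0.002, -0.606]
force: [0.7, -0.9, -3.2]
opening: 0.013
```

```bash
python3 -c "
from h import *
print(get_obs()['moment'],get_obs()['qpos'])"
```

```text
[-0.22364481  0.01928751  0.04959105] [ 0.07332739  0.62788306 -0.20360389  1.64044775  0.15521647  0.88772457
 -0.79661422]
```

Request:
send_rows([
  [[0, 0.14, 0, 0, 0, 0, 0], [0, 0.14, 0, 0, 0, 0, 0], [0, 0.14, 0, 0, 0, 0, 0], [0, 0.14, 0, 0, 0, 0, 0], [0, 0.14, 0, 0, 0, 0, 0], [0, 0.14, 0, 0, 0, 0, 0], [0, 0.14, 0, 0, 0, 0, 0], [0, 0.14, 0, 0, 0, 0, 0]],
])

```text
time_s: 22.3
ee_pos: [0.6581, -0.006, 0.078]
ee_rot: [-1.568, -0.002, -1.771]
force: [-0.6, -1.3, -2.8]
opening: 0.013
```

```bash
python3 -c "
from h import *
print(get_obs()['moment'],get_obs()['qpos'])"
```

```text
[-0.30814911  0.1964716   0.04685054] [-0.12766289  0.61759251  0.08964105  1.65640831 -0.06391372  0.86824472
 -1.78407862]
```

Request:
send_rows([
  [[0, 0.1, 0, 0, 0, 0, 0], [0, 0.1, 0, 0, 0, 0, 0], [0, 0.1, 0, 0, 0, 0, 0], [0, 0.1, 0, 0, 0, 0, 0]],
])

```text
time_s: 22.7
ee_pos: [0.658, -0.0062, 0.0781]
ee_rot: [-1.566, -0.003, -2.185]
force: [-1.3, -1.2, -0.8]
opening: 0.0135
```

```bash
python3 -c "
from h import *
print(get_obs()['moment'],get_obs()['qpos'])"
```

```text
[-0.40288268  0.34831686  2.49635275] [-0.20134424  0.62233301  0.19643908  1.66218687 -0.14318308  0.86930223
 -2.13308278]
```

Request:
send_rows([
  [[0, 0.1, 0, 0, 0, 0, 0], [0, 0.1, 0, 0, 0, 0, 0], [0, 0.1, 0, 0, 0, 0, 0]],
])

```text
time_s: 23.0
ee_pos: [0.6581, -0.0063, 0.0784]
ee_rot: [-1.557, -0.009, -2.456]
force: [0.7, -6.3, -0.7]
opening: 0.0133
```

```bash
python3 -c "
from h import *
print(get_obs()['moment'],get_obs()['qpos'])"
```

```text
[-1.21184703  0.55705941  9.47213384] [-0.2587869   0.62875618  0.27283284  1.66529518 -0.1875853   0.8728252
 -2.37124694]
```

The stop shows at jaw yaw about -2.1, the same bar direction as the near knob's stop, so the two agree. I unwind and release.

Request:
send_rows([
  [[0, -0.12, 0, 0, 0, 0, 0], [0, -0.12, 0, 0, 0, 0, 0], [0, -0.08, 0, 0, 0, 0, 0], [0, 0, 0, 0, 0, 0, 5], [0, 0, 0, 0, 0, 0, 5], [0, 0, 0, 0, 0, 0, 5], [0, 0, 0, 0, -3, 0, 5], [0, 0, 0, 0, -3, 0, 0]],
])

```text
time_s: 23.8
ee_pos: [0.6568, -0.0034, 0.1361]
ee_rot: [-1.561, -0.022, -2.106]
force: [0.5, 0.1, 0.4]
opening: 0.0369
```

```bash
python3 plan.py .543 .003 .11 -1.63 0;python3 - <<'E'
from h import *
t=camera('top');s=camera('scene');save(t,'d_t');save(s,'d_s')
save(s[130:330,230:500],'d1')
save(cv2.resize(t[180:310,180:340],None,fx=5,fy=4.5),'d2')
E
```

```text
now [ 0.6568 -0.0034  0.1361] [-1.561 -0.022 -2.106] open 0.0369 F [0.5 0.1 0.4] t 23.8 q [-0.22  0.56  0.2   1.62 -0.1   0.98 -2.1 ]
4
[[-0.008,-0.119,0.023,1.3,0.66,-2.53,0.0],[-0.0,-0.119,0.0,1.01,0.65,-2.67,0.0],[0.0,-0.119,0.0,0.68,0.65,-2.77,0.0],[-0.0,-0.119,0.0,0.35,0.65,-2.83,0.0]]
```

View pics/d2.png

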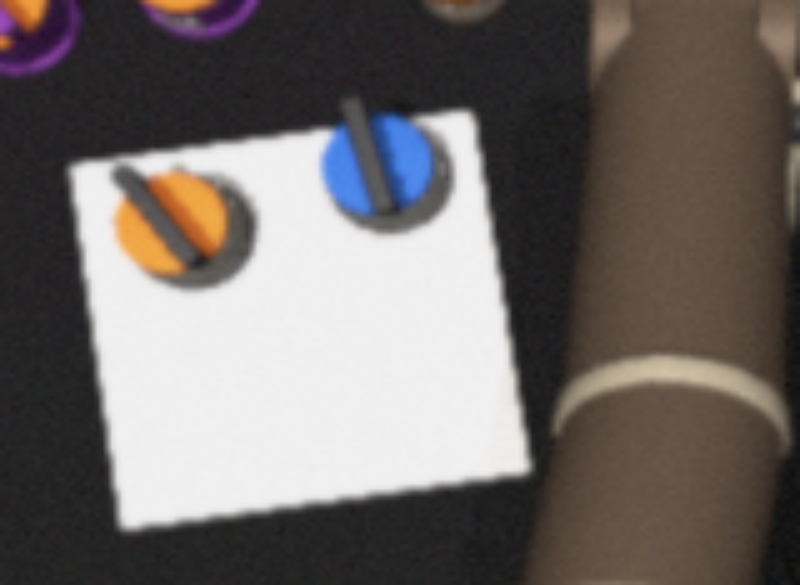

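Both cans are still on the stand: orange at crop (180,225), and blue at (385,170) after its nudge. Now the blue key.

Request:
send_rows([
  [[0, -0.12, 0.023, 1.3, 0.4, -2.6, 0], [0, -0.12, 0, 1.0, 0.4, -2.8, 0], [0, -0.12, 0, 0.7, 0.4, -2.9, 0], [0, -0.12, 0, 0.4, 0.4, -2.9, 0], [0, 0, 0, 0, 0, 0, 0]],
])

```text
time_s: 24.4
ee_pos: [0.5387, 0.0047, 0.1209]
ee_rot: [-1.552, -0.001, -1.612]
force: [0.5, -0.0, 0.2]
opening: 0.0001
```

```bash
python3 plan.py .543 .003 .075 -1.63 0
```

```text
now [0.5387 0.0047 0.1209] [-1.552e+00 -1.000e-03 -1.612e+00] open 0.0001 F [ 0.5 -0.   0.2] t 24.4 q [-0.15  0.38  0.06  1.94 -0.03  0.8  -1.69]
2
[[-0.019,0.009,0.001,0.08,2.3,0.18,0.0],[-0.0,0.009,-0.0,0.08,2.3,0.22,0.0]]
```

Request:
send_rows([
  [[-0.019, 0.01, 0, 0.1, 2.0, 0.2, 0], [0, 0, 0, 0.1, 2.0, 0.2, 0], [0, 0, 0, 0, 0.5, 0, 0], [0, 0, 0, 0, 0, 0, 0]],
])

```text
time_s: 24.8
ee_pos: [0.5453, 0.003, 0.0759]
ee_rot: [-1.567, 0.001, -1.631]
force: [0.5, -0.9, -0.3]
opening: -0.0004
```

```bash
python3 plan.py .543 .003 .056 -1.63 0
```

```text
now [0.5453 0.003  0.0759] [-1.567e+00  1.000e-03 -1.631e+00] open -0.0004 F [ 0.5 -0.9 -0.3] t 24.8 q [-0.14  0.46  0.06  1.95 -0.04  0.73 -1.69]
1
[[-0.004,-0.001,-0.001,0.02,1.99,-0.24,0.0]]
```

Request:
send_rows([
  [[0, 0, 0, 0, 0.7, -0.2, 0], [0, 0, 0, 0, 0.7, 0, 0], [0, 0, 0, 0, 0.6, 0, 0], [0, 0, 0, 0, 0.3, 0, 0], [0, 0, 0, 0, 0.2, 0, 0]],
])

```text
time_s: 25.3
ee_pos: [0.5452, 0.0034, 0.0556]
ee_rot: [-1.564, 0.002, -1.633]
force: [-11.0, -0.0, 32.6]
opening: 0.0003
```

Request:
send_rows([
  [[0, 0, 0, 0, -2, 0, 0], [0, 0, 0, 0, -4, 0, 0], [0, 0, 0, 0, -4, 0, 4], [0, 0, 0, 0, -4, 0, 6], [0, 0, 0, 0, -4, 0, 8], [0, 0, 0, -4, 0, -2, 8], [0, 0, 0, -4, 0, -2, 8], [0, 0, 0, -4, 0, -2, 8], [0, 0, 0, -4, 0, -2, 8], [0, 0, 0, -4, 0, -2, 8]],
])

```text
time_s: 26.3
ee_pos: [0.4595, 0.2092, 0.245]
ee_rot: [-1.553, 0.004, -1.649]
force: [0.1, -0.5, -0.5]
opening: 0.08
```

```bash
python3 - <<'E'
from m import *
print(get_obs()['ee_pos'],get_obs()['ee_rot'],get_obs()['qpos'])
t=camera('top');s=camera('scene');save(t,'e_t');save(s,'e_s')
save(cv2.resize(t[180:310,180:340],None,fx=5,fy=4.5),'e1')
save(cv2.resize(s[165:285,280:440],None,fx=5,fy=5,interpolation=cv2.INTER_CUBIC),'e2')
E
python3 ov.py e .657 -.0045 -.56; mv pics/e_ov.png pics/e_ovf.png;python3 ov.py e .4275 .0105 -.56
```

```text
[0.45948083 0.20923348 0.24499301] [-1.55263218  0.00397071 -1.64949054] [-0.47642157  0.18562278 -0.05957261  1.87523392  0.02081762  1.06401067
 -2.19435499]
```

View pics/e1.png

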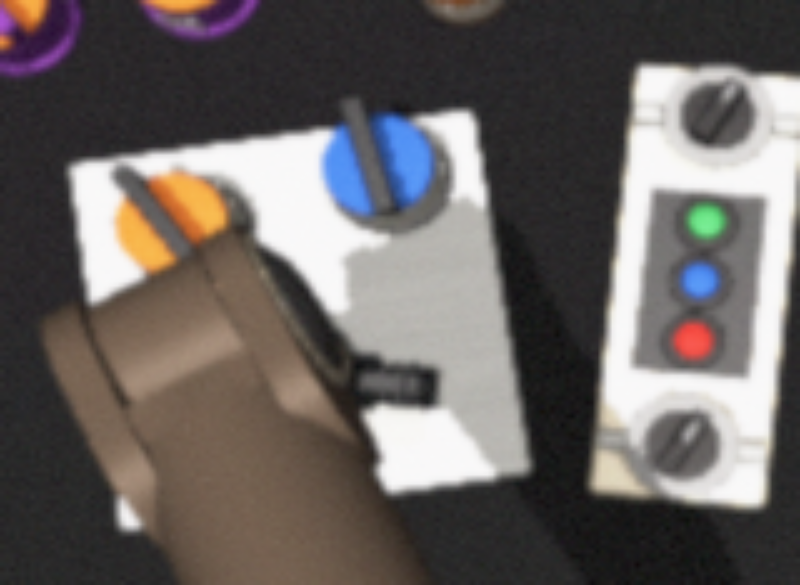

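View pics/e2.png

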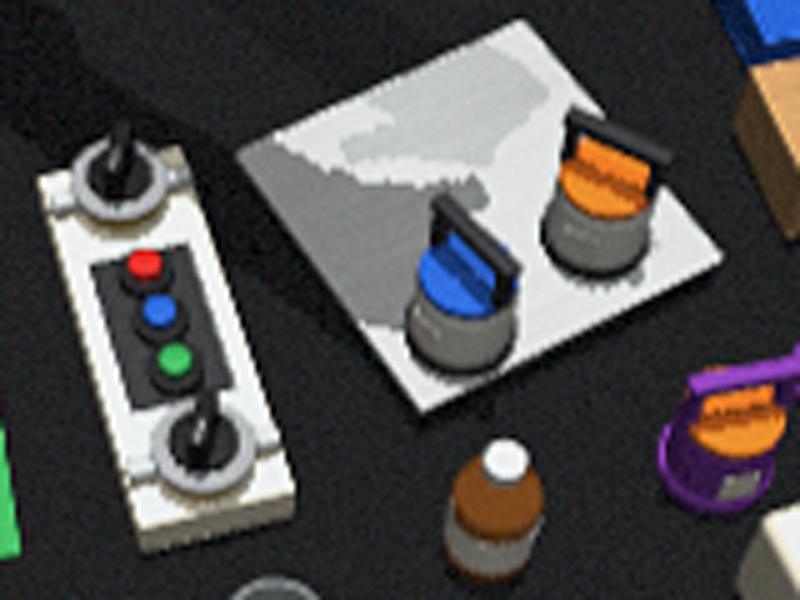

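View pics/e_ovf.png

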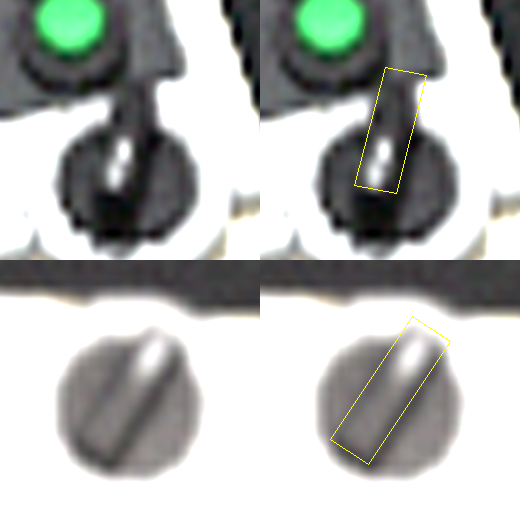

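View pics/e_ov.png

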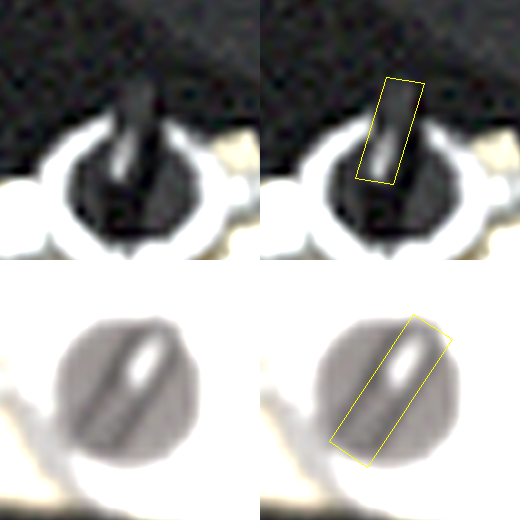

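Both knobs sit at the same end-stop direction and all keys are up. Next I measure the handles.

```bash
cat > ovc.py <<'E'
import sys
from h import *
# ovc.py topimg sceneimg x y yaw z0 out : draws handle outline + foot circle
ti,si=sys.argv[1:3];x,y,yw,z0=map(float,sys.argv[3:7]);out=[]
for C,f in(('top',ti),('scene',si)):
  im=cv2.imread('pics/'+f+'.png');im=cv2.resize(im,None,fx=8,fy=8,interpolation=cv2.INTER_CUBIC);raw=im.copy()
  c=np.array([x,y]);d=np.array([np.cos(yw),np.sin(yw)]);n=np.array([-d[1],d[0]])
  q=[c+sx*.040*d+sy*.007*n for sx,sy in((1,1),(1,-1),(-1,-1),(-1,1))]
  def dr(P,col):
    pts=((np.array([proj(p,C) for p in P])+.5)*8).astype(int);cv2.polylines(im,[pts.reshape(-1,1,2)],True,col,1)
  dr([[*p,z0+.123] for p in q],(0,255,255))
  a=np.linspace(0,6.28,40)
  dr([[x+.04*np.cos(t),y+.04*np.sin(t),z0+.012] for t in a],(0,0,255))
  dr([[x+.036*np.cos(t),y+.036*np.sin(t),z0+.076] for t in a],(0,255,0))
  u=((proj([x,y,z0+.08],C)+.5)*8).astype(int)
  for I in(raw,im): out.append(cv2.convertScaleAbs(I[max(0,u[1]-190):u[1]+190,u[0]-190:u[0]+190],alpha=1.5))
o=np.vstack([np.hstack(out[:2]),np.hstack(out[2:])]);cv2.imwrite('pics/'+sys.argv[7]+'.png',o)
E
python3 - <<'E'
from h import *
for nm,A,B in(('blue',(350,100),(388,210)),('orange',(122,172),(196,260))):
    P=[unproj(180+a/5-.4,180+b/4.5-.4,.153,'top')[:2] for a,b in(A,B)]
    d=P[0]-P[1];print(nm,(P[0]+P[1])/2,np.arctan2(d[1],d[0]),np.linalg.norm(d))
E
```

```text
blue [0.61133024 0.20199255] 0.3394263405976308 0.07696319633363745
orange [0.56739867 0.32421981] 0.686522418444234 0.07361146695008039
```

```bash
python3 ovc.py d_t d_s .611 .202 .34 .03 fb; python3 ovc.py d_t d_s .567 .323 .69 .03 fo
```

```text
(no output)
```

View pics/fb.png

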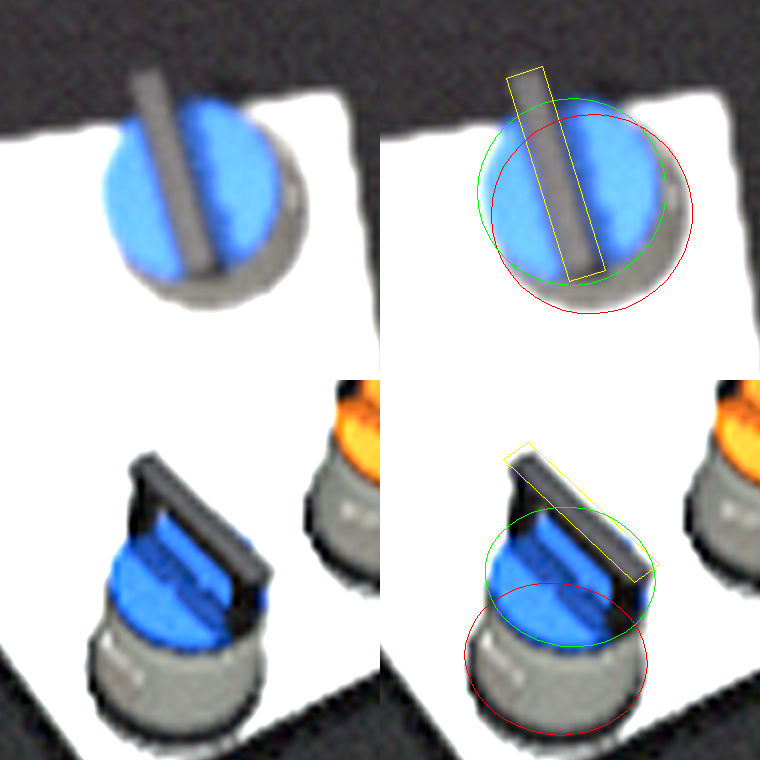

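View pics/fo.png

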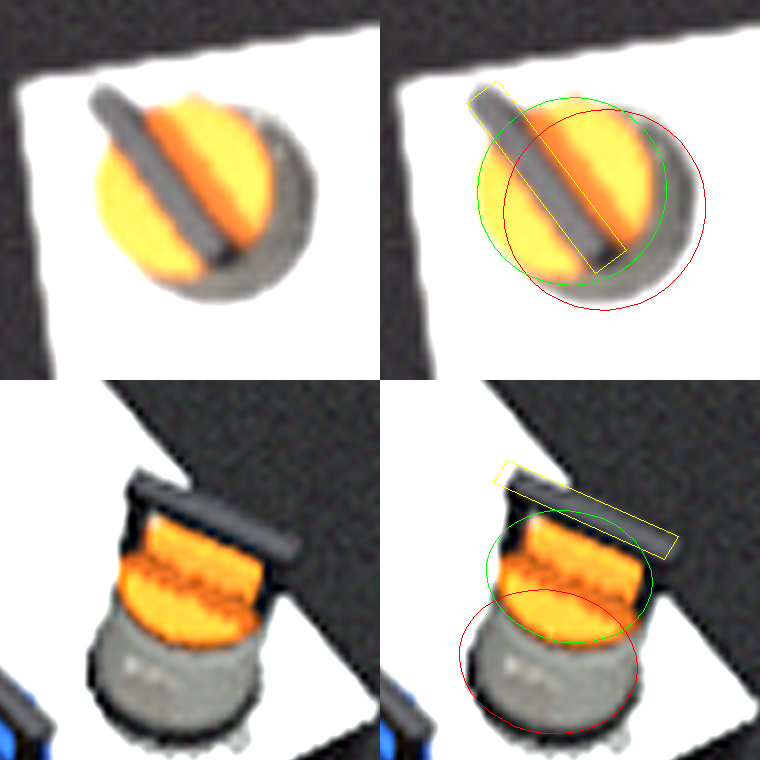

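```bash
python3 plan.py .614 .202 .2 -1.23 6
```

```text
now [0.4572 0.2144 0.2448] [-1.554  0.006 -1.64 ] open 0.0798 F [-0.1  0.1  0.5] t 26.4 q [-0.48  0.19 -0.07  1.87  0.02  1.06 -2.19]
5
[[-0.017,-0.082,-0.006,0.04,0.95,3.13,6.0],[0.0,-0.082,-0.0,0.29,0.9,3.13,6.0],[-0.0,-0.082,-0.0,0.55,0.9,3.1,6.0],[0.0,-0.082,0.0,0.8,0.9,3.04,6.0],[0.0,-0.082,0.0,1.04,0.9,2.97,6.0]]
```

Request:
send_rows([
  [[-0.017, -0.085, 0, 0, 0.8, 3.2, 6], [0, -0.085, 0, 0.3, 0.8, 3.2, 6], [0, -0.085, 0, 0.6, 0.8, 3.2, 6], [0, -0.085, 0, 0.8, 0.8, 3.1, 6], [0, -0.085, 0, 1.0, 0.8, 3.0, 6], [0, 0, 0, 0, 0, 0, 6]],
])

```text
time_s: 27.0
ee_pos: [0.6226, 0.2061, 0.2033]
ee_rot: [-1.567, 0.006, -1.19]
force: [0.3, 0.2, -0.3]
opening: 0.0599
```

```bash
python3 plan.py .614 .202 .17 -1.23 6
```

```text
now [0.6226 0.2061 0.2033] [-1.567  0.006 -1.19 ] open 0.0599 F [ 0.3  0.2 -0.3] t 27.0 q [-0.33  0.49 -0.08  1.55  0.04  1.11 -1.61]
1
[[-0.004,0.04,-0.006,0.08,3.33,-0.96,6.0]]
```

Request:
send_rows([
  [[0, 0.04, 0, 0.1, 1.5, -1.0, 6], [0, 0, 0, 0, 1.5, 0, 6], [0, 0, 0, 0, 0, 0, 6]],
])

```text
time_s: 27.3
ee_pos: [0.6136, 0.2, 0.1712]
ee_rot: [-1.568, 0.006, -1.236]
force: [-0.7, -0.3, 0.4]
opening: 0.0599
```

```bash
python3 plan.py .614 .202 .127 -1.23 6
python3 - <<'E'
from h import *
s=camera('scene');save(cv2.resize(s[120:270,300:460],None,fx=5,fy=4),'g1')
t=camera('top');save(t,'g_t');save(s,'g_s')
E
```

```text
now [0.6136 0.2    0.1712] [-1.568  0.006 -1.236] open 0.0599 F [-0.7 -0.3  0.4] t 27.3 q [-0.33  0.5  -0.07  1.61  0.03  1.03 -1.65]
2
[[-0.003,-0.003,-0.006,-0.07,2.21,0.04,6.0],[-0.0,-0.003,0.0,-0.09,2.21,0.05,6.0]]
```

View pics/g1.png

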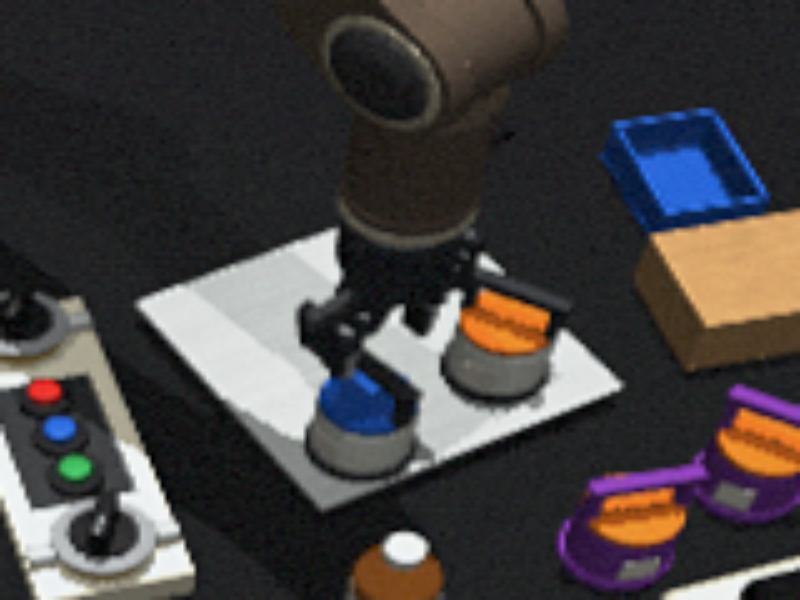

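The fingers straddle the blue handle and clear the orange one. I descend and grip.

Request:
send_rows([
  [[0, 0, 0, -0.1, 1.5, 0, 6], [0, 0, 0, 0, 1.5, 0, 6], [0, 0, 0, 0, 1.2, 0, 6], [0, 0, 0, 0, 0, 0, 3], [0, 0, 0, 0, 0, 0, 0], [0, 0, 0, 0, 0, 0, 0], [0, 0, 0, 0, 0, 0, 0], [0, 0, 0, 0, 0, 0, 0]],
], force=80)

```text
time_s: 28.2
ee_pos: [0.615, 0.2029, 0.13]
ee_rot: [-1.562, 0.007, -1.235]
force: [-0.0, -0.5, -4.4]
opening: 0.0122
```

```bash
python3 plan.py .614 .202 .28 -1.23 0
```

```text
now [0.615  0.2029 0.13  ] [-1.562  0.007 -1.235] open 0.0122 F [-0.  -0.5 -4.4] t 28.2 q [-0.34  0.54 -0.08  1.64  0.04  0.95 -1.66]
4
[[-0.008,-0.001,-0.007,-0.01,-3.75,0.0,0.0],[0.0,-0.001,0.0,0.01,-3.75,-0.03,0.0],[-0.0,-0.001,-0.0,0.01,-3.75,-0.03,0.0],[0.0,-0.001,0.0,0.01,-3.75,-0.03,0.0]]
```

Request:
send_rows([
  [[0, 0, 0, 0, -0.8, 0, 0], [0, 0, 0, 0, -1.5, 0, 0], [0, 0, 0, 0, -2.5, 0, 0], [0, 0, 0, 0, -2.5, 0, 0], [0, 0, 0, 0, -2.5, 0, 0], [0, 0, 0, 0, -2.5, 0, 0], [0, 0, 0, 0, -2.5, 0, 0], [0, 0, 0, 0, -1, 0, 0], [0, 0, 0, 0, 0, 0, 0]],
])

```text
time_s: 29.1
ee_pos: [0.6127, 0.2004, 0.3009]
ee_rot: [-1.562, 0.007, -1.235]
force: [1.1, -0.2, -3.9]
opening: 0.0124
```

```bash
python3 plan.py .558 -.269 .285 -1.45 0 22
python3 - <<'E'
from h import *
s=camera('scene');save(cv2.resize(s[90:290,260:460],None,fx=3,fy=3),'h1')
E
```

```text
now [0.6127 0.2004 0.3009] [-1.562  0.007 -1.235] open 0.0124 F [ 1.1 -0.2 -3.9] t 29.1 q [-0.34  0.4  -0.07  1.45  0.02  1.28 -1.65]
22
[[-0.009,0.01,-0.007,1.93,0.05,-0.94,0.0],[-0.0,0.01,-0.0,1.94,0.07,-0.92,0.0],[0.0,0.01,0.0,1.95,0.07,-0.9,0.0],[-0.0,0.01,0.0,1.96,0.07,-0.88,0.0],[0.0,0.01,0.0,1.97,0.07,-0.86,0.0],[0.0,0.01,0.0,1.98,0.07,-0.84,0.0],[0.0,0.01,0.0,1.98,0.07,-0.82,0.0],[0.0,0.01,-0.0,1.99,0.07,-0.8,0.0],[-0.0,0.01,0.0,2.0,0.07,-0.78,0.0],[-0.0,0.01,-0.0,2.01,0.07,-0.76,0.0],[0.0,0.01,0.0,2.02,0.07,-0.74,0.0],[0.0,0.01,-0.0,2.02,0.07,-0.72,0.0],[0.0,0.01,0.0,2.03,0.07,-0.7,0.0],[-0.0,0.01,0.0,2.04,0.07,-0.69,0.0],[0.0,0.01,-0.0,2.04,0.07,-0.67,0.0],[-0.0,0.01,0.0,2.05,0.07,-0.65,0.0],[0.0,0.01,0.0,2.06,0.07,-0.63,0.0],[0.0,0.01,0.0,2.06,0.07,-0.61,0.0],[-0.0,0.01,-0.0,2.07,0.07,-0.58,0.0],[0.0,0.01,0.0,2.07,0.07,-0.56,0.0],[0.0,0.01,0.0,2.08,0.07,-0.54,0.0],[-0.0,0.01,-0.0,2.08,0.07,-0.52,0.0]]
```

View pics/h1.png

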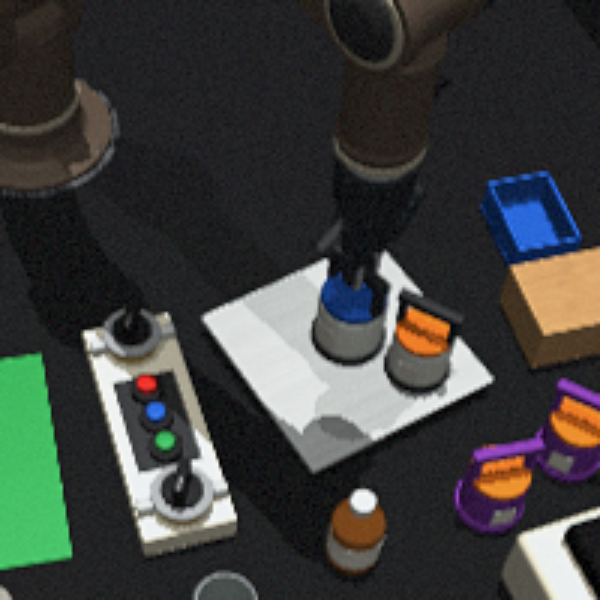

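The blue can is lifted and hangs upright. Carry it to the mat.

Request:
send_rows([
  [[0, 0.01, 0, 1, 0, -0.5, 0], [0, 0.01, 0, 1.9, 0, -0.9, 0], [0, 0.01, 0, 2.1, 0, -0.9, 0], [0, 0.01, 0, 2.1, 0, -0.9, 0], [0, 0.01, 0, 2.1, 0, -0.9, 0], [0, 0.01, 0, 2.1, 0, -0.9, 0], [0, 0.01, 0, 2.1, 0, -0.8, 0], [0, 0.01, 0, 2.1, 0, -0.8, 0], [0, 0.01, 0, 2.1, 0, -0.8, 0], [0, 0.01, 0, 2.1, 0, -0.8, 0]],
])

```text
time_s: 30.15
ee_pos: [0.579, -0.0384, 0.2888]
ee_rot: [-1.582, 0.004, -1.354]
force: [0.5, -0.2, -3.7]
opening: 0.0124
```

```bash
python3 plan.py .558 -.269 .285 -1.45 0 11
```

```text
now [ 0.579  -0.0384  0.2888] [-1.582  0.004 -1.354] open 0.0124 F [ 0.5 -0.2 -3.7] t 30.15 q [-0.04  0.3   0.03  1.62 -0.01  1.23 -1.36]
11
[[0.011,0.009,-0.004,2.01,0.03,-0.64,0.0],[0.0,0.009,-0.0,2.01,0.03,-0.62,0.0],[-0.0,0.009,0.0,2.02,0.03,-0.6,0.0],[0.0,0.009,0.0,2.02,0.03,-0.58,0.0],[0.0,0.009,0.0,2.03,0.03,-0.57,0.0],[0.0,0.009,0.0,2.03,0.03,-0.55,0.0],[0.0,0.009,-0.0,2.04,0.03,-0.53,0.0],[0.0,0.009,0.0,2.04,0.03,-0.51,0.0],[-0.0,0.009,-0.0,2.05,0.03,-0.5,0.0],[0.0,0.009,0.0,2.05,0.03,-0.48,0.0],[-0.0,0.009,-0.0,2.05,0.03,-0.46,0.0]]
```

Request:
send_rows([
  [[0.01, 0.01, 0, 2.1, 0, -0.6, 0], [0, 0.01, 0, 2.1, 0, -0.6, 0], [0, 0.01, 0, 2.1, 0, -0.6, 0], [0, 0.01, 0, 2.1, 0, -0.6, 0], [0, 0.01, 0, 2.1, 0, -0.6, 0], [0, 0.01, 0, 2.1, 0, -0.5, 0], [0, 0.01, 0, 2.1, 0, -0.5, 0], [0, 0.01, 0, 2.1, 0, -0.5, 0], [0, 0.01, 0, 2.0, 0, -0.5, 0], [0, 0.01, 0, 1.6, 0, -0.5, 0]],
])

```text
time_s: 31.15
ee_pos: [0.536, -0.2829, 0.2821]
ee_rot: [-1.587, 0.001, -1.491]
force: [0.4, 0.1, -5.0]
opening: 0.0122
```

Request:
send_rows([
  [[0, 0, 0, 0.8, 0, -0.3, 0], [0, 0, 0, 0, 0, 0, 0]],
])

```text
time_s: 31.35
ee_pos: [0.5298, -0.2965, 0.2813]
ee_rot: [-1.59, 0.0, -1.499]
force: [0.5, 0.6, -4.2]
opening: 0.0123
```

```bash
python3 plan.py .558 -.269 .116 -1.45 0 8
```

```text
now [ 0.5298 -0.2965  0.2813] [-1.59   0.    -1.499] open 0.0123 F [ 0.5  0.6 -4.2] t 31.35 q [ 0.29  0.35  0.18  1.57 -0.06  1.24 -1.02]
8
[[0.019,-0.006,-0.0,-0.32,2.06,0.41,0.0],[-0.0,-0.006,0.0,-0.32,2.07,0.38,0.0],[0.0,-0.006,-0.0,-0.31,2.07,0.38,0.0],[-0.0,-0.006,0.0,-0.31,2.07,0.38,0.0],[0.0,-0.006,0.0,-0.31,2.07,0.38,0.0],[0.0,-0.006,0.0,-0.31,2.07,0.39,0.0],[0.0,-0.006,0.0,-0.3,2.07,0.39,0.0],[-0.0,-0.006,-0.0,-0.3,2.07,0.39,0.0]]
```

Request:
send_rows([
  [[0.019, 0, 0, -0.3, 1.5, 0.4, 0], [0, 0, 0, -0.3, 2.0, 0.4, 0], [0, 0, 0, -0.3, 2.0, 0.4, 0], [0, 0, 0, -0.3, 2.0, 0.4, 0], [0, 0, 0, -0.3, 2.0, 0.4, 0], [0, 0, 0, -0.3, 2.0, 0.4, 0], [0, 0, 0, -0.3, 2.0, 0.4, 0], [0, 0, 0, -0.3, 1.5, 0.4, 0], [0, 0, 0, 0, 0, 0, 0]],
])

```text
time_s: 32.25
ee_pos: [0.5629, -0.2598, 0.1268]
ee_rot: [-1.566, 0.006, -1.489]
force: [0.1, 0.6, -4.0]
opening: 0.0123
```

```bash
python3 plan.py .558 -.269 .108 -1.49 0
python3 - <<'E'
from h import *
s=camera('scene');save(cv2.resize(s[130:330,160:360],None,fx=3,fy=3),'i1')
E
```

```text
now [ 0.5629 -0.2598  0.1268] [-1.566  0.006 -1.489] open 0.0123 F [ 0.1  0.6 -4. ] t 32.25 q [ 0.26  0.5   0.14  1.72 -0.09  0.92 -1.05]
1
[[-0.005,0.001,-0.006,0.89,1.87,-0.57,0.0]]
```

View pics/i1.png

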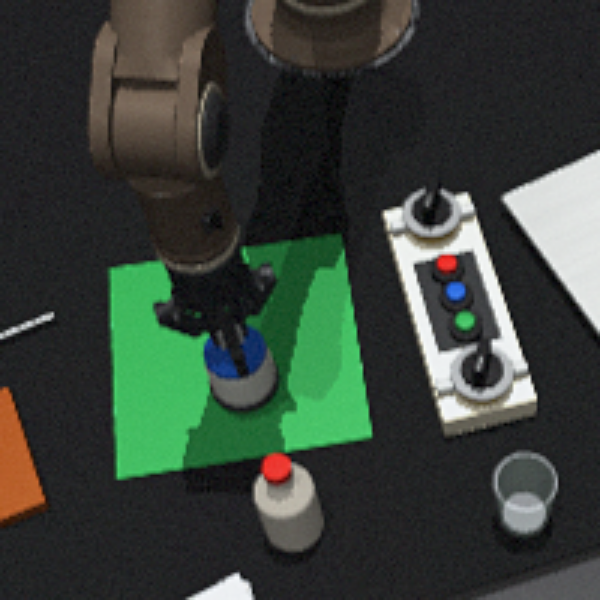

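Request:
send_rows([
  [[0, 0, 0, 0.6, 0.8, -0.4, 0], [0, 0, 0, 0.3, 0.6, -0.2, 0], [0, 0, 0, 0, 0.3, 0, 0], [0, 0, 0, 0, 0, 0, 0]],
])

```text
time_s: 32.7
ee_pos: [0.5583, -0.2725, 0.1125]
ee_rot: [-1.562, 0.003, -1.491]
force: [0.6, 0.3, -3.8]
opening: 0.0123
```

Request:
send_rows([
  [[0, 0, 0, 0, 0.2, 0, 0], [0, 0, 0, 0, 0.2, 0, 0]],
])

```text
time_s: 32.9
ee_pos: [0.5587, -0.2732, 0.1093]
ee_rot: [-1.56, 0.002, -1.492]
force: [0.1, -0.3, -3.4]
opening: 0.0125
```

Request:
send_rows([
  [[0, 0, 0, 0, 0.2, 0, 0], [0, 0, 0, 0, 0.2, 0, 0]],
])

```text
time_s: 33.1
ee_pos: [0.5596, -0.2734, 0.1058]
ee_rot: [-1.558, 0.001, -1.492]
force: [-4.4, 1.5, 17.9]
opening: 0.0117
```

Contact. Release and rise.

Request:
send_rows([
  [[0, 0, 0, 0, -0.1, 0, 0], [0, 0, 0, 0, 0, 0, 2.5], [0, 0, 0, 0, 0, 0, 4], [0, 0, 0, 0, 0, 0, 5], [0, 0, 0, 0, 0, 0, 5], [0, 0, 0, 0, -2, 0, 5], [0, 0, 0, 0, -3, 0, 5], [0, 0, 0, 0, -3, 0, 5], [0, 0, 0, 0, -4, 0, 5], [0, 0, 0, 0, -4, 0, 5]],
])

```text
time_s: 34.1
ee_pos: [0.5556, -0.2723, 0.2671]
ee_rot: [-1.566, 0.005, -1.491]
force: [0.6, 0.2, -0.5]
opening: 0.0501
```

```bash
python3 plan.py .570 .326 .22 -.89 6
python3 - <<'E'
from h import *
s=camera('scene');save(cv2.resize(s[130:330,160:460],None,fx=2.5,fy=2.5),'j1')
E
```

```text
now [ 0.5556 -0.2723  0.2671] [-1.566  0.005 -1.491] open 0.0501 F [ 0.6  0.2 -0.5] t 34.1 q [ 0.26  0.37  0.16  1.58 -0.07  1.2  -1.05]
16
[[-0.005,-0.038,-0.005,-3.72,0.32,0.39,6.0],[0.0,-0.038,0.0,-3.7,0.29,0.53,6.0],[0.0,-0.038,0.0,-3.68,0.29,0.67,6.0],[-0.0,-0.038,0.0,-3.65,0.29,0.8,6.0],[0.0,-0.038,0.0,-3.62,0.29,0.94,6.0],[-0.0,-0.038,-0.0,-3.58,0.29,1.08,6.0],[0.0,-0.038,0.0,-3.54,0.29,1.21,6.0],[-0.0,-0.038,0.0,-3.49,0.29,1.34,6.0],[0.0,-0.038,0.0,-3.44,0.29,1.47,6.0],[0.0,-0.038,0.0,-3.38,0.29,1.6,6.0],[0.0,-0.038,0.0,-3.32,0.29,1.73,6.0],[-0.0,-0.038,0.0,-3.25,0.29,1.85,6.0],[0.0,-0.038,0.0,-3.18,0.29,1.97,6.0],[0.0,-0.038,-0.0,-3.1,0.29,2.09,6.0],[0.0,-0.038,0.0,-3.02,0.29,2.2,6.0],[0.0,-0.038,0.0,-2.94,0.29,2.31,6.0]]
```

View pics/j1.png

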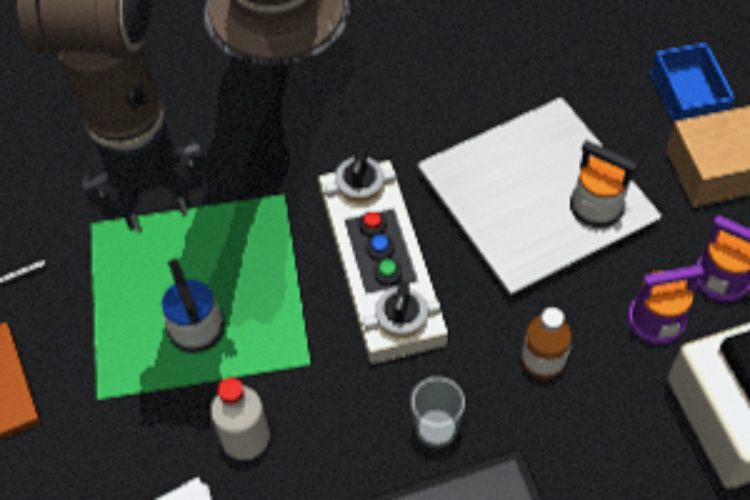

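The blue can stands upright on the mat. Now the orange one.

Request:
send_rows([
  [[0, -0.04, 0, -3.8, 0.3, 0.4, 6], [0, -0.04, 0, -3.8, 0.3, 0.5, 6], [0, -0.04, 0, -3.8, 0.3, 0.7, 6], [0, -0.04, 0, -3.8, 0.3, 0.8, 6], [0, -0.04, 0, -3.7, 0.3, 0.9, 6], [0, -0.04, 0, -3.7, 0.3, 1.1, 6], [0, -0.04, 0, -3.6, 0.3, 1.2, 6], [0, -0.04, 0, -3.6, 0.3, 1.3, 6], [0, -0.04, 0, -3.5, 0.3, 1.5, 6], [0, -0.04, 0, -3.5, 0.3, 1.6, 6]],
])

```text
time_s: 35.15
ee_pos: [0.5625, 0.1145, 0.2485]
ee_rot: [-1.548, -0.017, -1.09]
force: [0.4, 0.4, 0.1]
opening: 0.06
```

```bash
python3 plan.py .570 .326 .21 -.89 6
```

```text
now [0.5625 0.1145 0.2485] [-1.548 -0.017 -1.09 ] open 0.06 F [0.4 0.4 0.1] t 35.15 q [-0.23  0.3  -0.08  1.72  0.04  1.1  -1.41]
6
[[-0.023,-0.033,0.017,-3.08,0.63,1.73,6.0],[0.0,-0.033,0.0,-3.01,0.64,1.84,6.0],[0.0,-0.033,0.0,-2.94,0.64,1.94,6.0],[0.0,-0.033,0.0,-2.88,0.64,2.04,6.0],[0.0,-0.033,-0.0,-2.81,0.64,2.13,6.0],[0.0,-0.033,0.0,-2.74,0.64,2.23,6.0]]
```

Request:
send_rows([
  [[-0.02, -0.033, 0.017, -3.1, 0.6, 1.7, 6], [0, -0.033, 0, -3.0, 0.6, 1.8, 6], [0, -0.033, 0, -2.9, 0.6, 1.9, 6], [0, -0.033, 0, -2.9, 0.6, 2.0, 6], [0, -0.033, 0, -2.8, 0.6, 2.1, 6], [0, -0.033, 0, -2.7, 0.6, 2.2, 6], [0, 0, 0, 0, 0, 0, 6]],
])

```text
time_s: 35.85
ee_pos: [0.565, 0.3404, 0.2106]
ee_rot: [-1.565, 0.003, -0.875]
force: [0.3, 0.6, 0.4]
opening: 0.0597
```

```bash
python3 plan.py .570 .326 .17 -.89 6
```

```text
now [0.565  0.3404 0.2106] [-1.565  0.003 -0.875] open 0.0597 F [0.3 0.6 0.4] t 35.85 q [-0.49  0.49 -0.18  1.52  0.09  1.13 -1.56]
2
[[-0.006,0.008,-0.003,0.72,2.03,-0.28,6.0],[0.0,0.008,-0.0,0.71,2.03,-0.26,6.0]]
```

Request:
send_rows([
  [[0, 0.015, 0, 0.8, 2.0, -0.3, 6], [0, 0, 0, 0.7, 2.0, -0.2, 6], [0, 0, 0, 0, 0, 0, 6]],
])

```text
time_s: 36.15
ee_pos: [0.5706, 0.3271, 0.1692]
ee_rot: [-1.564, 0.003, -0.887]
force: [-0.1, -0.7, -0.1]
opening: 0.0598
```

```bash
python3 plan.py .570 .326 .128 -.89 6
python3 - <<'E'
from h import *
s=camera('scene');save(cv2.resize(s[120:270,320:480],None,fx=5,fy=4),'k1')
E
```

```text
now [0.5706 0.3271 0.1692] [-1.564  0.003 -0.887] open 0.0598 F [-0.1 -0.7 -0.1] t 36.15 q [-0.47  0.52 -0.18  1.57  0.1   1.04 -1.56]
2
[[-0.006,0.001,-0.003,0.03,2.06,-0.07,6.0],[0.0,0.001,0.0,0.02,2.06,-0.06,6.0]]
```

View pics/k1.png

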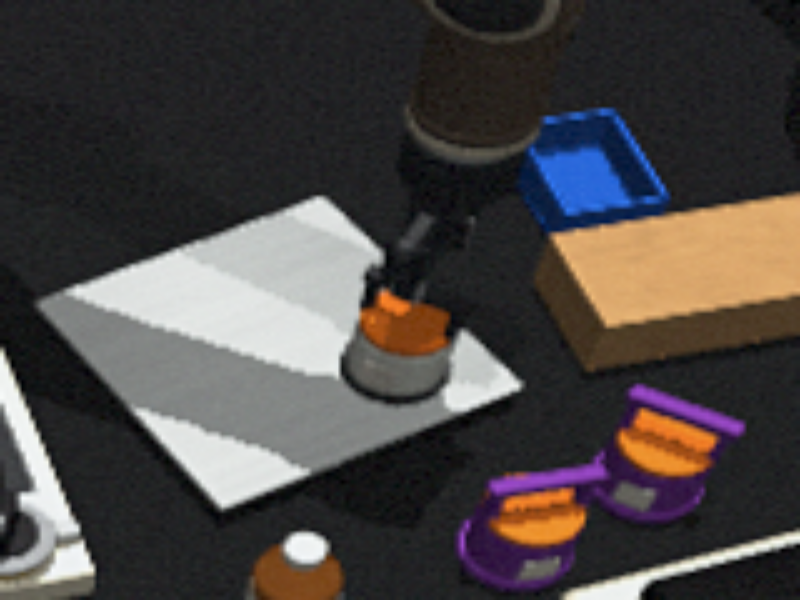

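The gripper is above the orange handle on the stand. Descend and grip.

Request:
send_rows([
  [[0, 0, 0, 0, 1.5, -0.1, 6], [0, 0, 0, 0, 1.5, 0, 6], [0, 0, 0, 0, 1.0, 0, 6], [0, 0, 0, 0, 0, 0, 3], [0, 0, 0, 0, 0, 0, 0], [0, 0, 0, 0, 0, 0, 0], [0, 0, 0, 0, 0, 0, 0], [0, 0, 0, 0, 0, 0, 0]],
], force=80)

```text
time_s: 37.0
ee_pos: [0.5714, 0.3286, 0.1303]
ee_rot: [-1.559, 0.003, -0.888]
force: [0.4, 0.1, -4.0]
opening: 0.0126
```

Request:
send_rows([
  [[0, 0, 0, 0, -0.8, 0, 0], [0, 0, 0, 0, -1.5, 0, 0], [0, 0, 0, 0, -2.5, 0, 0], [0, 0, 0, 0, -2.5, 0, 0], [0, 0, 0, 0, -2.5, 0, 0], [0, 0, 0, 0, -2.5, 0, 0], [0, 0, 0, 0, -2.5, 0, 0], [0, 0, 0, 0, -1, 0, 0], [0, 0, 0, 0, 0, 0, 0]],
])

```text
time_s: 37.9
ee_pos: [0.5677, 0.3264, 0.3003]
ee_rot: [-1.561, 0.004, -0.886]
force: [0.1, -0.1, -5.7]
opening: 0.0126
```

```bash
python3 plan.py .440 -.249 .285 -1.3 0 26
python3 - <<'E'
from h import *
s=camera('scene');save(cv2.resize(s[90:290,260:460],None,fx=3,fy=3),'l1')
E
```

```text
now [0.5677 0.3264 0.3003] [-1.561  0.004 -0.886] open 0.0126 F [ 0.1 -0.1 -5.7] t 37.9 q [-0.47  0.42 -0.18  1.42  0.07  1.3  -1.54]
26
[[-0.01,0.016,-0.004,1.4,0.04,-1.78,0.0],[-0.0,0.016,-0.0,1.43,0.06,-1.76,0.0],[0.0,0.016,0.0,1.46,0.06,-1.73,0.0],[0.0,0.016,-0.0,1.49,0.06,-1.71,0.0],[0.0,0.016,0.0,1.51,0.06,-1.69,0.0],[0.0,0.016,-0.0,1.54,0.06,-1.66,0.0],[0.0,0.016,0.0,1.57,0.06,-1.64,0.0],[0.0,0.016,0.0,1.59,0.06,-1.61,0.0],[-0.0,0.016,-0.0,1.62,0.06,-1.59,0.0],[0.0,0.016,0.0,1.64,0.06,-1.56,0.0],[-0.0,0.016,-0.0,1.67,0.06,-1.53,0.0],[0.0,0.016,0.0,1.69,0.06,-1.51,0.0],[0.0,0.016,0.0,1.72,0.06,-1.48,0.0],[0.0,0.016,0.0,1.74,0.06,-1.45,0.0],[0.0,0.016,0.0,1.76,0.06,-1.43,0.0],[0.0,0.016,0.0,1.79,0.06,-1.4,0.0],[-0.0,0.016,-0.0,1.81,0.06,-1.37,0.0],[0.0,0.016,0.0,1.83,0.06,-1.34,0.0],[0.0,0.016,0.0,1.85,0.06,-1.31,0.0],[-0.0,0.016,-0.0,1.87,0.06,-1.28,0.0],[0.0,0.016,-0.0,1.89,0.06,-1.25,0.0],[0.0,0.016,0.0,1.91,0.06,-1.22,0.0],[0.0,0.016,0.0,1.93,0.06,-1.19,0.0],[-0.0,0.016,-0.0,1.95,0.06,-1.16,0.0],[0.0,0.016,0.0,1.97,0.06,-1.13,0.0],[0.0,0.016,0.0,1.98,0.06,-1.1,0.0]]
```

View pics/l1.png

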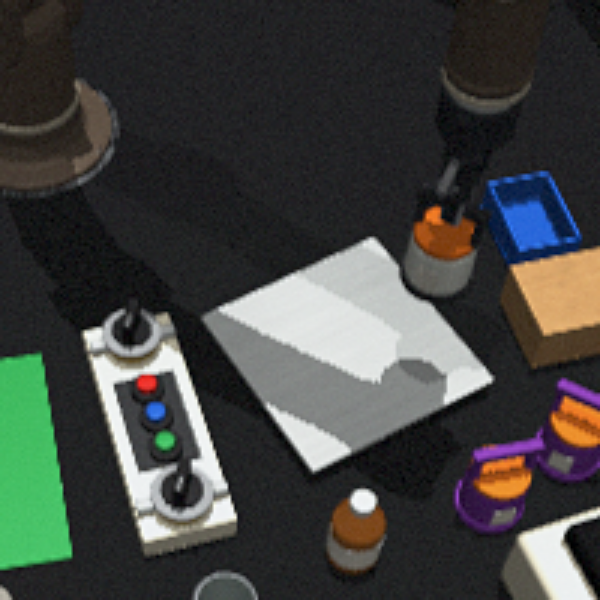

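The orange can is held upright. Carry it.

Request:
send_rows([
  [[0, 0.01, 0, 0.8, 0, -0.9, 0], [0, 0.016, 0, 1.4, 0, -1.7, 0], [0, 0.016, 0, 1.5, 0, -1.8, 0], [0, 0.016, 0, 1.5, 0, -1.8, 0], [0, 0.016, 0, 1.6, 0, -1.7, 0], [0, 0.016, 0, 1.6, 0, -1.7, 0], [0, 0.016, 0, 1.6, 0, -1.7, 0], [0, 0.016, 0, 1.7, 0, -1.6, 0], [0, 0.016, 0, 1.7, 0, -1.6, 0], [0, 0.016, 0, 1.7, 0, -1.6, 0]],
])

```text
time_s: 38.95
ee_pos: [0.5107, 0.0943, 0.2819]
ee_rot: [-1.59, 0.009, -1.05]
force: [-0.4, -0.8, -4.3]
opening: 0.0122
```

```bash
python3 plan.py .440 -.249 .285 -1.3 0 16|cut -c1-400
```

```text
now [0.5107 0.0943 0.2819] [-1.59   0.009 -1.05 ] open 0.0122 F [-0.4 -0.8 -4.3] t 38.95 q [-0.2   0.21 -0.09  1.76  0.01  1.2  -1.34]
16
[[0.019,0.016,-0.009,1.64,-0.01,-1.45,0.0],[0.0,0.016,0.0,1.66,-0.02,-1.42,0.0],[0.0,0.016,-0.0,1.69,-0.02,-1.4,0.0],[-0.0,0.016,-0.0,1.71,-0.02,-1.37,0.0],[0.0,0.016,0.0,1.73,-0.02,-1.35,0.0],[0.0,0.016,-0.0,1.75,-0.02,-1.32,0.0],[-0.0,0.016,-0.0,1.77,-0.02,-1.29,0.0],[0.0,0.016,0.0,1.79,-0.02,-1.26,0.0],[0.0,0.016,0.0,1.81,-0.02,-1.23,0.0],[0.0,0.016,0.0,1.83,-0.02,-1.21,0.0],[0.0,0.016,0.0,1.85
```

Request:
send_rows([
  [[0.019, 0.016, -0.009, 1.7, -0.1, -1.4, 0], [0, 0.016, 0, 1.7, -0.1, -1.4, 0], [0, 0.016, 0, 1.7, -0.1, -1.4, 0], [0, 0.016, 0, 1.8, -0.1, -1.3, 0], [0, 0.016, 0, 1.8, -0.1, -1.3, 0], [0, 0.016, 0, 1.8, -0.1, -1.3, 0], [0, 0.016, 0, 1.8, -0.1, -1.2, 0], [0, 0.016, 0, 1.8, -0.1, -1.2, 0], [0, 0.016, 0, 1.9, -0.1, -1.2, 0], [0, 0.016, 0, 1.9, -0.1, -1.2, 0]],
])

```text
time_s: 39.95
ee_pos: [0.457, -0.1408, 0.284]
ee_rot: [-1.591, 0.006, -1.228]
force: [0.7, -0.1, -4.0]
opening: 0.0121
```

```bash
python3 plan.py .440 -.249 .28 -1.3 0 6|cut -c1-400
```

```text
now [ 0.457  -0.1408  0.284 ] [-1.591  0.006 -1.228] open 0.0121 F [ 0.7 -0.1 -4. ] t 39.95 q [ 0.09  0.12  0.11  1.86 -0.01  1.18 -1.02]
6
[[0.02,0.012,-0.006,1.6,0.07,-0.87,0.0],[0.0,0.012,0.0,1.61,0.07,-0.85,0.0],[0.0,0.012,0.0,1.62,0.07,-0.83,0.0],[0.0,0.012,0.0,1.63,0.07,-0.82,0.0],[0.0,0.012,-0.0,1.64,0.07,-0.8,0.0],[-0.0,0.012,0.0,1.65,0.07,-0.78,0.0]]
```

Request:
send_rows([
  [[0.02, 0.01, 0, 1.7, 0, -0.8, 0], [0, 0.01, 0, 1.7, 0, -0.8, 0], [0, 0, 0, 1.6, 0, -0.8, 0], [0, 0, 0, 1.6, 0, -0.8, 0], [0, 0, 0, 1.3, 0, -0.6, 0], [0, 0, 0, 0.6, 0, -0.3, 0], [0, 0, 0, 0, 0, 0, 0]],
])

```text
time_s: 40.65
ee_pos: [0.4354, -0.2448, 0.2787]
ee_rot: [-1.581, 0.012, -1.262]
force: [-1.1, 0.0, -4.8]
opening: 0.0125
```

```bash
python3 plan.py .440 -.249 .126 -1.25 0 8|cut -c1-400;  python3 - <<'E'
from h import *
s=camera('scene');save(cv2.resize(s[130:330,160:360],None,fx=3,fy=3),'n1')
E
```

```text
now [ 0.4354 -0.2448  0.2787] [-1.581  0.012 -1.262] open 0.0125 F [-1.1  0.  -4.8] t 40.65 q [ 0.24  0.16  0.2   1.83 -0.04  1.17 -0.81]
8
[[0.01,-0.001,-0.012,0.09,1.91,0.06,0.0],[0.0,-0.001,-0.0,0.07,1.91,0.04,0.0],[0.0,-0.001,0.0,0.07,1.91,0.04,0.0],[-0.0,-0.001,-0.0,0.07,1.91,0.04,0.0],[0.0,-0.001,0.0,0.07,1.91,0.04,0.0],[-0.0,-0.001,-0.0,0.07,1.91,0.04,0.0],[0.0,-0.001,0.0,0.07,1.91,0.04,0.0],[-0.0,-0.001,0.0,0.07,1.91,0.04,0.0]]
```

View pics/n1.png

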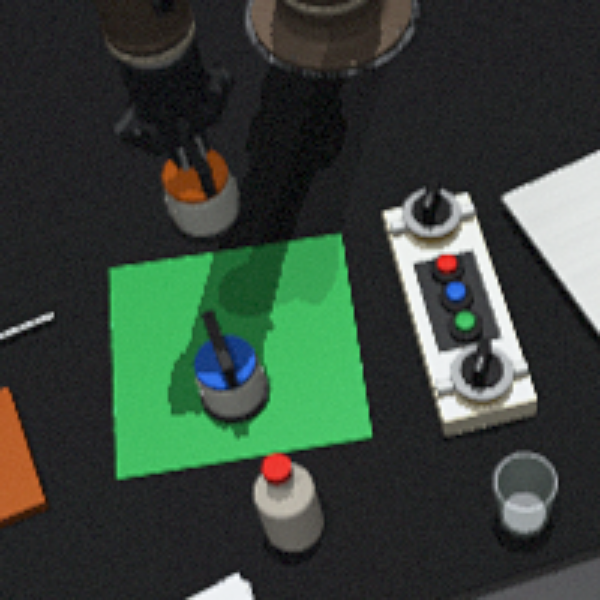

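Request:
send_rows([
  [[0.01, 0, -0.01, 0.1, 1.2, 0, 0], [0, 0, 0, 0.1, 2.0, 0, 0], [0, 0, 0, 0.1, 2.0, 0.1, 0], [0, 0, 0, 0.1, 2.0, 0.1, 0], [0, 0, 0, 0.1, 2.0, 0, 0], [0, 0, 0, 0, 2.0, 0, 0], [0, 0, 0, 0, 2.0, 0, 0], [0, 0, 0, 0, 1.2, 0, 0], [0, 0, 0, 0, 0, 0, 0]],
])

```text
time_s: 41.6
ee_pos: [0.4414, -0.2381, 0.1297]
ee_rot: [-1.567, 0.007, -1.25]
force: [-0.1, -0.2, -4.7]
opening: 0.0121
```

```bash
python3 plan.py .440 -.249 .109 -1.25 0|cut -c1-400
```

```text
now [ 0.4414 -0.2381  0.1297] [-1.567  0.007 -1.25 ] open 0.0121 F [-0.1 -0.2 -4.7] t 41.6 q [ 0.26  0.32  0.18  2.01 -0.09  0.82 -0.76]
1
[[-0.003,-0.001,-0.007,1.0,2.06,-0.48,0.0]]
```

Request:
send_rows([
  [[0, 0, 0, 0.6, 0.8, -0.3, 0], [0, 0, 0, 0.3, 0.7, -0.1, 0], [0, 0, 0, 0, 0.4, 0, 0], [0, 0, 0, 0, 0.2, 0, 0]],
])

```text
time_s: 42.0
ee_pos: [0.4423, -0.2489, 0.1093]
ee_rot: [-1.564, 0.005, -1.25]
force: [0.2, 1.0, -4.6]
opening: 0.0124
```

Request:
send_rows([
  [[0, 0, 0, 0, 0.15, 0, 0], [0, 0, 0, 0, 0.15, 0, 0]],
])

```text
time_s: 42.2
ee_pos: [0.4425, -0.2492, 0.1065]
ee_rot: [-1.564, 0.004, -1.25]
force: [0.8, 0.2, -5.4]
opening: 0.0125
```

Request:
send_rows([
  [[0, 0, 0, 0, 0.15, 0, 0], [0, 0, 0, 0, 0, 0, 0]],
])

```text
time_s: 42.4
ee_pos: [0.443, -0.2497, 0.1067]
ee_rot: [-1.562, 0.003, -1.251]
force: [-0.1, 0.2, -4.7]
opening: 0.0128
```

Request:
send_rows([
  [[0, 0, 0, 0, 0.2, 0, 0], [0, 0, 0, 0, 0.15, 0, 0]],
])

```text
time_s: 42.6
ee_pos: [0.4437, -0.2505, 0.1062]
ee_rot: [-1.56, 0.002, -1.251]
force: [-8.0, 3.5, 20.0]
opening: 0.0126
```

Contact. Release, rise, and go to the green key.

Request:
send_rows([
  [[0, 0, 0, 0, -0.05, 0, 0], [0, 0, 0, 0, 0, 0, 2.5], [0, 0, 0, 0, 0, 0, 4], [0, 0, 0, 0, 0, 0, 5], [0, 0, 0, 0, 0, 0, 5], [0, 0, 0, 0, -2, 0, 5], [0, 0, 0, 0, -3, 0, 5], [0, 0, 0, 0, -3, 0, 5], [0, 0, 0, 0, -4, 0, 5], [0, 0, 0, 0, -3, 0, 5]],
])

```text
time_s: 43.6
ee_pos: [0.4412, -0.2502, 0.2581]
ee_rot: [-1.565, 0.005, -1.25]
force: [0.9, -0.5, -0.6]
opening: 0.05
```

```bash
python3 plan.py .584 .001 .2 -1.63 0|cut -c1-500;  python3 - <<'E'
from h import *
t=camera('top');s=camera('scene');save(cv2.resize(s[130:330,160:360],None,fx=3,fy=3),'o1');save(t,'o_t');save(s,'o_s')
save(cv2.resize(t[190:330,300:480],None,fx=4,fy=4),'o2')
E
```

```text
now [ 0.4412 -0.2502  0.2581] [-1.565  0.005 -1.25 ] open 0.05 F [ 0.9 -0.5 -0.6] t 43.6 q [ 0.25  0.18  0.2   1.85 -0.05  1.11 -0.78]
8
[[-0.006,0.047,-0.005,-2.41,0.76,2.68,0.0],[0.0,0.047,0.0,-2.54,0.73,2.56,0.0],[0.0,0.047,-0.0,-2.66,0.73,2.44,0.0],[0.0,0.047,-0.0,-2.77,0.73,2.31,0.0],[-0.0,0.047,0.0,-2.88,0.73,2.18,0.0],[0.0,0.047,-0.0,-2.98,0.73,2.04,0.0],[-0.0,0.047,0.0,-3.07,0.73,1.9,0.0],[0.0,0.047,-0.0,-3.16,0.73,1.75,0.0]]
```

View pics/o1.png

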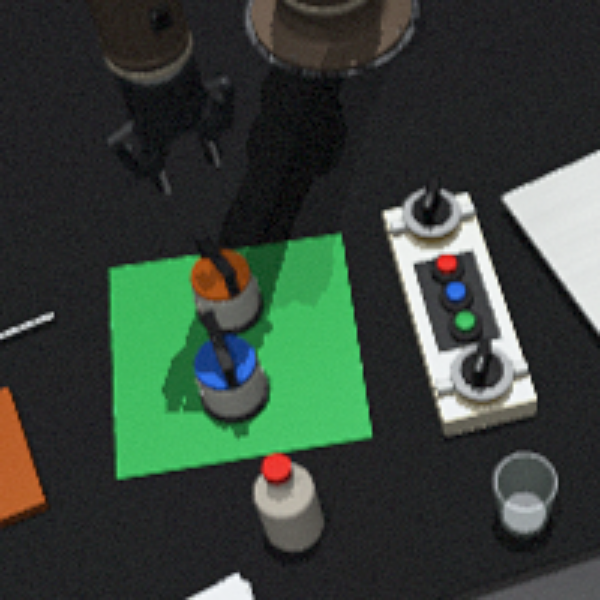

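View pics/o2.png

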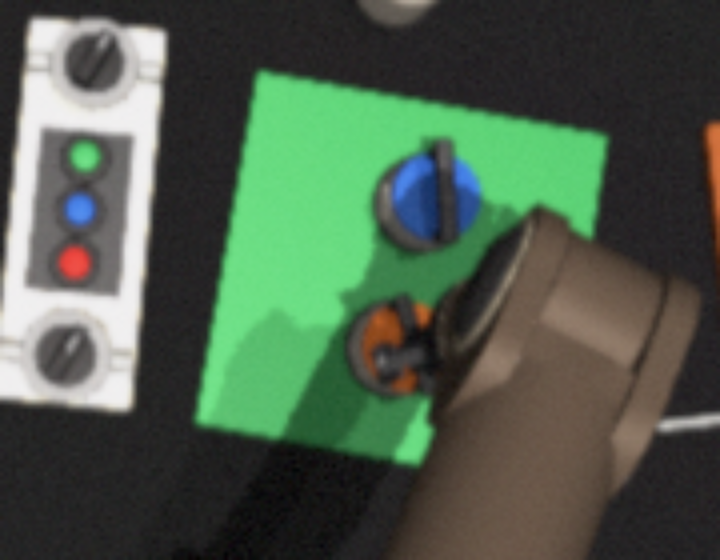

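Both cans stand upright and well inside the mat. Now the green key.

Request:
send_rows([
  [[0, 0.048, 0, -2.5, 0.7, 2.8, 0], [0, 0.048, 0, -2.6, 0.7, 2.7, 0], [0, 0.048, 0, -2.8, 0.7, 2.5, 0], [0, 0.048, 0, -2.9, 0.7, 2.4, 0], [0, 0.048, 0, -3.0, 0.7, 2.2, 0], [0, 0.048, 0, -3.1, 0.7, 2.1, 0], [0, 0.048, 0, -3.1, 0.7, 1.9, 0], [0, 0.048, 0, -3.2, 0.7, 1.8, 0], [0, 0, 0, 0, 0, 0, 0]],
])

```text
time_s: 44.6
ee_pos: [0.597, 0.0152, 0.1999]
ee_rot: [-1.562, 0.004, -1.656]
force: [1.0, 0.5, 0.2]
opening: -0.0001
```

```bash
python3 plan.py .584 .001 .1 -1.63 0|cut -c1-500
```

```text
now [0.597  0.0152 0.1999] [-1.562  0.004 -1.656] open -0.0001 F [1.  0.5 0.2] t 44.6 q [-0.18  0.39  0.1   1.72 -0.05  1.03 -1.72]
3
[[-0.009,-0.009,-0.004,0.52,3.32,-0.42,0.0],[0.0,-0.009,0.0,0.5,3.33,-0.4,0.0],[-0.0,-0.009,0.0,0.5,3.33,-0.4,0.0]]
```

Request:
send_rows([
  [[-0.009, -0.02, 0, 0.5, 3.3, -0.4, 0], [0, 0, 0, 0.5, 3.3, -0.4, 0], [0, 0, 0, 0.5, 3.0, -0.4, 0], [0, 0, 0, 0, 1.5, 0, 0], [0, 0, 0, 0, 0, 0, 0]],
])

```text
time_s: 45.1
ee_pos: [0.5827, 0.0017, 0.0819]
ee_rot: [-1.574, 0.004, -1.63]
force: [-0.1, -0.0, 0.2]
opening: -0.0002
```

```bash
python3 plan.py .584 .001 .07 -1.63 0|cut -c1-500
```

```text
now [0.5827 0.0017 0.0819] [-1.574  0.004 -1.63 ] open -0.0002 F [-0.1 -0.   0.2] t 45.1 q [-0.15  0.51  0.09  1.85 -0.06  0.79 -1.66]
1
[[0.003,-0.0,-0.004,0.06,1.19,0.14,0.0]]
```

Request:
send_rows([
  [[0, 0, 0, 0, 1.0, 0.1, 0], [0, 0, 0, 0, 0.8, 0, 0], [0, 0, 0, 0, 0.6, 0, 0], [0, 0, 0, 0, 0.3, 0, 0], [0, 0, 0, 0, 0.2, 0, 0]],
])

```text
time_s: 45.6
ee_pos: [0.5847, 0.0009, 0.0557]
ee_rot: [-1.571, 0.004, -1.631]
force: [-11.2, -0.0, 29.3]
opening: -0.0001
```

Pressed to the stop (29 N). Rise clear and check.

Request:
send_rows([
  [[0, 0, 0, 0, -2, 0, 0], [0, 0, 0, 0, -4, 0, 0], [0, 0, 0, 0, -4, 0, 0], [0, 0, 0, 0, -4, 0, 0], [0, 0, 0, 0, -4, 0, 0], [0, 0, 0, -4, 0, -2, 0], [0, 0, 0, -4, 0, -2, 0], [0, 0, 0, -4, 0, -2, 0], [0, 0, 0, -4, 0, -2, 0], [0, 0, 0, 0, 0, 0, 0]],
])

```text
time_s: 46.6
ee_pos: [0.5163, 0.1696, 0.25]
ee_rot: [-1.556, 0.009, -1.635]
force: [0.4, 0.6, 0.2]
opening: -0.0001
```

```bash
python3 - <<'E'
from m import *
print(get_obs()['ee_pos'],get_obs()['force'],get_obs()['time_s'])
t=camera('top');s=camera('scene');save(t,'z_t');save(s,'z_s')
for c in('top','scene'):
  for n,z in(('can_blue',.08),('can_orange',.08)):
    for d in spot_in(n,c)[:3]:
      e=d['extent'];print(n,c,round(d['confidence'],2),unproj(e[0],e[1],z,c)[:2].round(3))
E
python3 ov.py z .657 -.0045 -.56; cp pics/z_ov.png pics/z_ovf.png;python3 ov.py z .4275 .0105 -.56; python3 -c "
import cv2,numpy as np
cv2.imwrite('pics/z_k.png',np.hstack([cv2.imread('pics/z_ovf.png')[:,:390],cv2.imread('pics/z_ov.png')[:,:390]]))"
python3 ovc.py z_t z_s .558 -.272 .08 .006 zb;python3 ovc.py z_t z_s .442 -.25 .32 .006 zo
```

```text
[0.51634187 0.16963025 0.24999827] [0.401696   0.5729677  0.20847881] 46.6
can_blue top 0.79 [ 0.558 -0.273]
can_blue top 0.66 [0.54  0.007]
can_orange top 0.98 [0.74  0.327]
can_orange top 0.77 [0.713 0.446]
can_blue scene 0.69 [ 0.58  -0.258]
can_orange scene 0.88 [ 0.462 -0.244]
can_orange scene 0.79 [0.751 0.44 ]
can_orange scene 0.57 [0.782 0.32 ]
```

View pics/z_t.png

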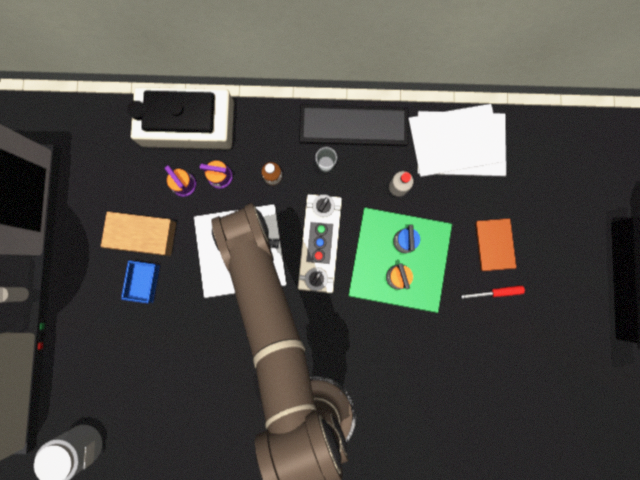

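View pics/z_ovf.png

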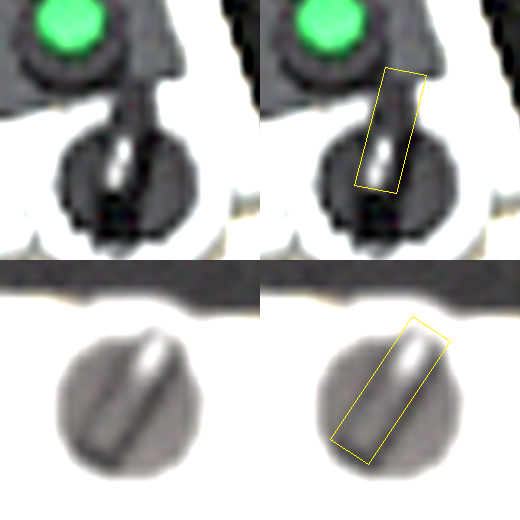

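View pics/z_ov.png

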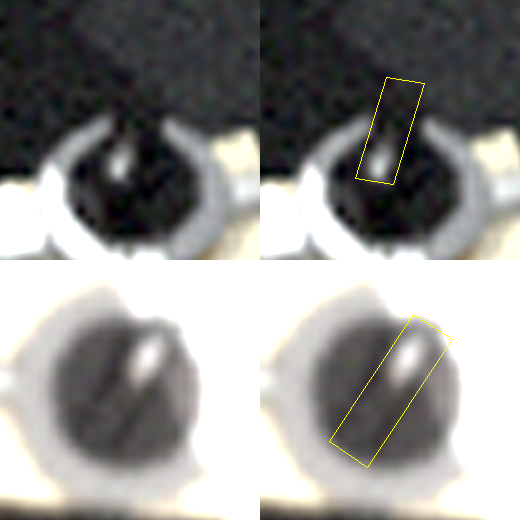

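View pics/zb.png

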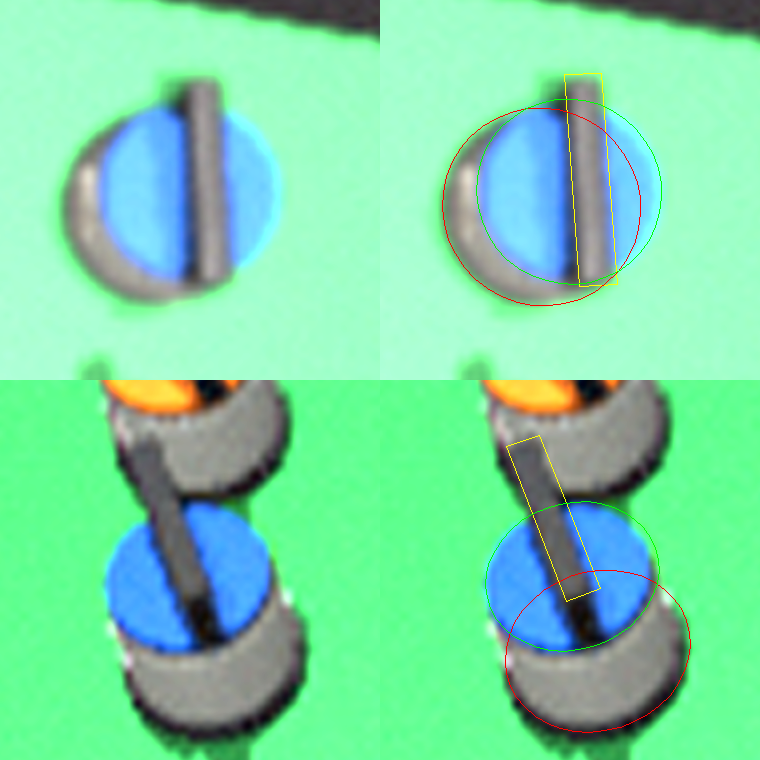

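View pics/z_s.png

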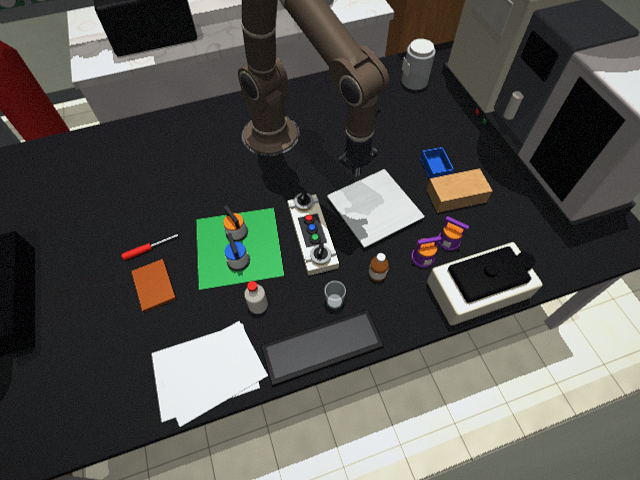

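Both cans are upright on the mat, at about (238,223) and (236,257) in the scene picture. The knobs are still at their stops, the keys are up, the bystanders are unmoved and the gripper is in free air. I hand the job in.

```bash
python3 -c "
from plant import sign_off
print(sign_off())"
```

```text
the job is handed in; nothing more can be done
None
```

The whole sequence is done and handed in, at about 47 s of the 210 s allowed; `sign_off()` gave no verdict.

**What I did:**
- I pressed the red key to its stop (32 N).
- I turned the near and then the far knob clockwise to the end stop. The near knob took three grips.
- I pressed the blue key to its stop (33 N) with both cans on the stand.
- I carried the blue can and then the orange can (the only two present) by their handles to the mat. I lowered each to contact before letting go.
- I pressed the green key to its stop (29 N).

**Last checks:**
- **Cans:** both stand upright on the mat, at about (0.558, -0.272) and (0.442, -0.250). That is about 60 mm from the mat's centre along one edge.
- **Knobs:** both bars stop at the same angle (yaw about -0.56). The holding moment rose steadily against the stop.
- **Everything else:** the keys are up, the bystanders and purple look-alikes look unmoved, and the gripper touches nothing.

**Disagreements and surprises:**
- **Near knob:** the turn I counted from the gripper did not match the picture at first, because the fingers wound up against the stop. Regripping and watching the moment settled it.
- **Blue can:** it was knocked a few centimetres aside during the knob work. It stayed on the stand, and I measured it again before gripping.
- **Networks:** the final check with them also reported the purple look-alikes as orange cans and missed the real orange can in the top view. The pictures show it correctly.

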